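# Pack the parts case and check its lid seam

## Robot

A 6-joint arm with a two-finger parallel gripper is mounted at the origin on the work surface. World frame = base frame: x ahead of the robot, y to its left, z up, the work surface at z = 0. Lengths are in m, angles in rad, forces in N, time in s.
With the tool pointing down it reaches from about 0.25 to 0.725 m from the base axis. Payload 9.7 kg.
Tool frame: the origin (TCP) lies midway between the tips of the shut fingers; the grasp point (between the pads) lies 19 mm behind it; z points along the fingers, x is the direction in which the jaws open and shut, and the axes are right-handed (so a half turn about z gives the same grasp; the last joint's range is limited). The gripper opens to 85 mm and grips with 20 to 120 N. Pads are 22 mm wide; open, the fingers measure 114 mm over their backs; the gripper's body (76 mm by 85 mm) begins 54 mm behind the grasp point. The pads swing forward as they close: fully open they stand 13 mm farther back than shut.
Start: joints at [1.347, 0.087, 0.176, 1.66, 0, 1.571], TCP at [0.122, 0.536, 0.231] pointing down, gripper open.
Joint ranges: [-3.13, 3.13], [-0.85, 1.81], [-1.15, 1.24], [-2.2, 2.28], [-1.44, 1.52], [-3.14, 3.14]. Speed limits (rad/s): [2.22, 2.22, 2.57, 3.14, 3.14, 3.14].

## Interface

Orientations are given as a unit quaternion [w, x, y, z].
In Python, from bench import ctrl, viewer gives the robot as it stands.
- The arm moves only by the tool arm_command, never from a script. Its argument "plan" is a list of rows, each an object of numbers: "wx", "wy", "wz": the turn, a rotation vector about the tool's x, y, z in degrees; "tx", "ty", "tz": the shift along the tool's x, y, z in cm; "fingers": the finger opening in cm, from 0 to 8.54. A call has 1 to 20 rows; each row is the pose to reach, as a shift and turn from the pose commanded when the call began, along the tool's axes at that moment; what a row does not reach only later rows make up. A row lasts 1/8 s, in which the tool goes at most 62.5 mm and 10.7 degrees, less where a joint would pass 70% of its speed; a pose out of reach is approached as far as the arm can. A call with a gripper value outside its range is refused whole. The fingers move at their own pace and stop on an object; "squeeze" is the grip in N (left out, the last holds). Time passes only in rows, so rows that repeat a pose let the fingers close. It gives the time, the measured TCP pose, the force and the opening at its end, in the units of the state.
- ctrl.state(): the state, without advancing time (a new reading comes with each control period).
- viewer.get_image(name): name is "scene" or "top" or "wrist"; returns the picture (420x560x3 uint8, red, green, blue); there is no depth.
- viewer.camera_params(name): a dict with "vfov" (degrees; the focal length in pixels is half the picture's height over the tangent of half this angle, whatever the lens; pixels are square), "cx", "cy" (the principal point, pixels), "R" (3x3) and "t" (3): a world point X has camera coordinates R X + t. Camera axes: x right, y down, z forward; pixel columns grow to the right and rows downward; lengths in m; the calibration is good to about 2 mm. A picture is of the moment at which its call begins: read the wrist's pose just before it. camera_params takes no time and is no camera call; for the wrist camera it gives the pose at the moment of the call.
- ctrl.job_done(): hands the job in, once; it reports no verdict.
The state is a dict: "time_s": time; "joints": joint angles; "qvel": joint speeds; "joint_efforts": joint torques, N m; "tcp_pos": TCP position; "tool_rot": TCP orientation; "ft_force": force on the tool from outside, world axes, zero at the start; "moment": the same for the moment, N m; "opening": finger opening in m.
Only numpy, scipy, OpenCV 4.12 (cv2) and the standard library are available. Lean on these libraries where they do the work, as an engineer would, in place of code of your own. Each camera call takes 0.05 s, during which the arm holds its last target. There are 200 camera calls.

## Task

Pack all the guide rails that lie on the bench into the blue case, then lower its lid gently until it is fully down. Then take the probe from its stand and run its spring tip, lightly pressed in, slowly (2 to 3 cm/s) through the whole black seam groove in one pass, starting at the hinge end of the near side, round the near right corner, to the far end of the right side. Hang the probe back in its stand by the collar and leave the jar, carton and wrench where they are.

Things in the scene. Friction and masses are not known exactly. Their poses are not given: they have to be found in the camera images.
- case: Fixed blue parts case, open on top, outside 180 (x) x 220 (y) x 50 mm high to its rim; origin: centre of its underside, on the table. -x: its near side (to the robot), +y: its left (hinge) side; turned at most 0.2 rad. Floor 6 mm thick; inside spans x -72 to 82, y -92 to 102 mm. Near wall (x -90 to -72) and right wall (y -110 to -92 mm) are 18 mm thick, with an outer lip 6 mm wide, 6 mm high.
- lid (a joint): Angle of the white lid, rad: 0 shut on its stop (under 0.04 is fully down), 1.57 upright; starts open at 1.4 to 1.7, limit 1.8. Stiff friction hinge along the case's x on its left top edge: the lid stays at any angle and does not fall; 1 to 4 N at its free edge moves it. Closed fingers pushing on its outer face bring it down. Slower than 1 rad/s near the end is gentle.
- lid_hinge (a point): Middle of the lid's hinge axis (in the plane of the lid's underside): case frame x 9, y 110, z 50 mm. The frame's axes are the case's.
- lid_edge (a point): Middle of the lid's free edge, on its outer (top) face, 202 mm from the hinge; moves with the lid. The plate is 162 (along the hinge, case x -72 to 90 mm) x 202 x 6 mm. On its outer face, 180 mm from the hinge and midway along it, stands a black grip ridge 60 x 10 mm, 14 mm high.
- probe: Seam probe, 128 mm long, upright: origin at the end of its extended tip, z up along it. Brass tip 5 mm across (lowest 16 mm), aluminium neck 12 mm across up to z 60 mm, black square collar 40 x 40 mm from z 60 to 68 mm, orange square grip 22 x 22 mm from z 68 to 128 mm (sides along its x and y). 150 g. At the start it hangs by its collar in the fork stand, its axes turned as the stand's.
- tip (a joint): How far the probe's spring tip is pushed in, m: 0 extended, end of travel 0.012. The spring takes about 1 N to start and 0.12 N more per mm. In the seam 1 to 10 mm is right; over 11 mm is too hard.
- tip_point (a point): End of the probe's spring tip (moves in with it).
- stand: Fixed fork stand for the probe; origin: centre of the fork on the table. Two aluminium prongs along its x axis, 12 mm wide with an 18 mm gap, tops at z 85 mm, from x -30 mm (open end) to the dark column at x 35 mm, which is as high as the prongs. Base plate 90 x 90 x 8 mm. The probe's neck passes the gap from above, its collar rests on the prongs; the probe's origin is then 25 mm above the table.
- stand_seat (a point): Point midway between the prongs at the height of their tops, over which the probe belongs; axes as the stand's.
- seam0 (a point): Point on the floor of the seam groove, on its centre line, at its hinge end (left end of the near side). Case frame axes. With the lid shut the seam groove, 12 mm wide and 6 mm deep, lies between the lid's edge and the case's outer lip; black gasket on its floor, 50 mm above the table. Near side: centre line at case x -78 mm; here y 85.
- seam1 (a point): Point on the floor of the seam groove, on its centre line, a third of the way along the near side. Case frame axes. Case y 25 mm.
- seam2 (a point): Point on the floor of the seam groove, on its centre line, two thirds along the near side. Case frame axes. Case y -35 mm.
- seam3 (a point): Point on the floor of the seam groove, on its centre line, in the near right corner. Case frame axes. Case x -78, y -98 mm.
- seam4 (a point): Point on the floor of the seam groove, on its centre line, on the right side, past the corner. Case frame axes. Right side: centre line at case y -98 mm; here x -20.
- seam5 (a point): Point on the floor of the seam groove, on its centre line, further along the right side. Case frame axes. Case x 30 mm.
- seam6 (a point): Point on the floor of the seam groove, on its centre line, at the far end of the right side. Case frame axes. Case x 75 mm.
- rail0: Steel guide rail, a channel open at the top, 110 (x) x 22 (y) x 16 mm high, 75 to 155 g; origin: centre of its underside. Lies on the table to the right of the case, or is absent.
- rail1: Steel guide rail, a channel open at the top, 110 (x) x 22 (y) x 16 mm high, 75 to 155 g; origin: centre of its underside. Lies on the table to the right of the case, or is absent.
- rail2: Steel guide rail, a channel open at the top, 110 (x) x 22 (y) x 16 mm high, 75 to 155 g; origin: centre of its underside. Lies on the table to the right of the case, or is absent.
- rail3: Steel guide rail, a channel open at the top, 110 (x) x 22 (y) x 16 mm high, 75 to 155 g; origin: centre of its underside. Lies on the table to the right of the case, or is absent.
- jar: Bystander: jar, 64 mm across, 90 mm high; origin at its underside.
- carton: Bystander: cardboard carton 100 x 120 x 70 mm; origin at its underside.
- wrench: Bystander: wrench 170 mm long lying on the table; origin at its middle underneath.
Not all that is in view belongs to the job. Leave any yellow look-alike of the rail1 alone.

How it is judged:
By the outcome, as a careful person would: the job done as asked, in the order asked, and still so for the second after the job is handed in, with the robot touching nothing.
Of rail0, rail1, rail2, rail3 only 2 to 3 are there at a start; the rules pass over those that are not, and their reading is None.
At some moment in a run one of rail0, rail1, rail2, rail3 may be knocked a few centimetres aside while the robot is not near it.
It also fails if it takes over 192 s, if anything falls off the work surface, if the arm or the gripper's body presses on something with over 40 N, if the wrist force passes 120 N, or if a joint passes its speed limit or range.

## Working session

There is one attempt and no reset: what is moved stays moved. The work goes in short steps, Python scripts to look and compute and a tool call to move; the robot and the scene stay as the last step left them, time stands still between calls to the robot, and variables do not carry over. Pictures are saved under pics/ and viewed, about 12 in all and at most 16, crops included, and the job is handed in when it is done.

Besides the shell and the picture viewer there is one more tool, called after "Request:" as name(argument=value, ...) on one line, values as JSON. arm_command: Moves the arm, as the interface text tells. Its arguments: {"type":"object","properties":{"plan":{"type":"array"},"squeeze":{"type":"number"}},"required":["plan"]}

```bash
ls; mkdir -p pics; cat > h.py <<'E'
import numpy as np, cv2
from bench import ctrl, viewer
def img(n,save=None):
    p=viewer.camera_params(n); im=viewer.get_image(n)
    if save: cv2.imwrite('pics/'+save,im[:,:,::-1])
    return im,p
def f(p): return 210/np.tan(np.radians(p['vfov'])/2)
def ray(p,u,v,z):
    R=np.array(p['R']);t=np.array(p['t']);C=-R.T@t
    d=R.T@np.array([(u-p['cx'])/f(p),(v-p['cy'])/f(p),1]); return C+d*(z-C[2])/d[2]
def proj(p,X):
    c=np.array(p['R'])@np.array(X)+np.array(p['t']); return f(p)*c[:2]/c[2]+[p['cx'],p['cy']]
E
python3 - <<'E'
from h import *
for n in ('top','scene','wrist'):
    im,p=img(n,n+'0.png'); print(n,p)
print(ctrl.state())
a=cv2.imread('pics/top0.png')
cv2.imwrite('pics/top0b.png',cv2.resize(a,(800,600),interpolation=cv2.INTER_CUBIC))
E
```

```text
pics
top {'vfov': 52.89668933759765, 'cx': 275.6462661990898, 'cy': 208.67416197389642, 'R': array([[-2.30086280e-02, -9.99727077e-01, -4.04653835e-03],
       [-9.88407665e-01,  2.33553242e-02, -1.50016053e-01],
       [ 1.50069618e-01,  5.47965974e-04, -9.88675280e-01]]), 't': array([0.03956305, 0.61306477, 0.8760885 ])}
scene {'vfov': 43.3657443908786, 'cx': 294.4733651656004, 'cy': 206.80140190495254, 'R': array([[ 0.51743663,  0.85563462, -0.01219546],
       [ 0.54163154, -0.33851332, -0.76944396],
       [-0.66249122,  0.39153305, -0.63859789]]), 't': array([-0.32654117, -0.26944291,  1.83093016])}
wrist {'vfov': 59.839588212486845, 'cx': 285.663018526172, 'cy': 207.5916683318709, 'R': array([[ 0.22127011,  0.97520939, -0.00248811],
       [ 0.93501793, -0.21142455,  0.28467722],
       [ 0.27709385, -0.06531699, -0.9586202 ]]), 't': array([-0.54872752, -0.03814929,  0.37957247])}
{'time_s': 0.15, 'joints': array([ 1.34695453e+00,  8.73221266e-02,  1.75365135e-01,  1.65980545e+00,
       -5.17167456e-05,  1.57077650e+00]), 'qvel': array([ 0.00036477, -0.00083025,  0.00325169,  0.00021205, -0.00202401,
       -0.00147436]), 'joint_efforts': array([-5.81029490e-04, -5.20763147e+01,  4.65044224e+01,  1.38801121e-02,
       -5.17250805e-05,  5.39276613e-06]), 'tcp_pos': array([0.12206609, 0.53611823, 0.23077745]), 'tool_rot': array([ 3.21493939e-04,  7.81651316e-01,  6.23715469e-01, -3.61458692e-04]), 'ft_force': array([-0.69706133,  0.56453177,  0.71128314]), 'moment': array([-0.00745553, -0.00055531, -0.00018631]), 'opening': 0.08576028980626396}
```

View pics/top0b.png

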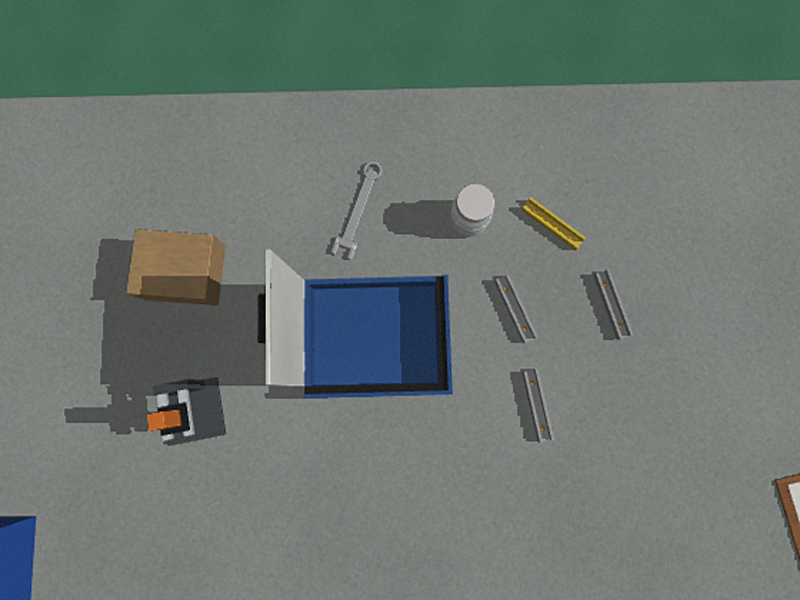

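View pics/scene0.png

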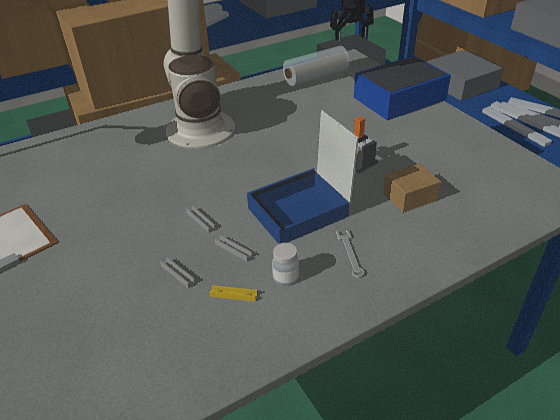

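The steel rails are at (515,308), (612,305) and (536,405) in the enlarged top view. The look-alikes are the yellow rail at (553,222), the wrench at (358,210) and a second blue case at bottom left. The case to pack is the one in the centre with the white lid. The stand is at about (172,415), with the orange grip.

```bash
python3 - <<'E'
from h import *
im=cv2.imread('pics/top0.png'); p=viewer.camera_params('top')
print('C',-np.array(p['R']).T@p['t'])
g=cv2.cvtColor(im,cv2.COLOR_BGR2GRAY); hsv=cv2.cvtColor(im,cv2.COLOR_BGR2HSV)
bg=cv2.medianBlur(g,61).astype(int)
for k,(u,v) in dict(a=(515,308),b=(612,305),c=(536,405)).items():
    u/=1.4286;v/=1.4286
    m=np.zeros_like(g); y,x=int(v),int(u)
    sl=np.s_[y-32:y+32,x-25:x+25]
    m[sl]=((np.abs(g.astype(int)-bg)>16)[sl]*255)
    m[sl]=((g.astype(int)-bg>14)[sl]*255)
    m=cv2.morphologyEx(m,cv2.MORPH_CLOSE,np.ones((5,5)))
    c=max(cv2.findContours(m,0,2)[0],key=cv2.contourArea)
    P=np.array([ray(p,*q[0],.016)[:2] for q in c]).astype(np.float32)
    r=cv2.minAreaRect(P); print(k,r, cv2.minAreaRect(c))
m=cv2.inRange(hsv,(100,120,30),(125,255,255)); m[:,:180]=0
for x in (m,):
    c=max(cv2.findContours(x,0,2)[0],key=cv2.contourArea); r=cv2.approxPolyDP(c,4,True)[:,0]
    for q in r: print(q,ray(p,*q,.056),ray(p,*q,.05),ray(p,*q,0))
a=cv2.resize(im[180:320,90:330],None,fx=3.3,fy=3.3,interpolation=cv2.INTER_CUBIC)
cv2.imwrite('pics/c1.png',a)
E
```

```text
C [0.47539394 0.02475386 0.95829669]
a ((0.6030192375183105, -0.17534641921520233), (0.10637127608060837, 0.005713704973459244), 20.637664794921875) ((364.94891357421875, 213.5224609375), (47.412498474121094, 2.523604393005371), 66.29735565185547)
b ((0.6042733192443848, -0.33089128136634827), (0.10736546665430069, 0.006466696038842201), 13.988436698913574) ((433.95001220703125, 211.35000610351562), (48.066627502441406, 2.846050500869751), 71.56505584716797)
c ((0.44747820496559143, -0.19351395964622498), (0.10916207730770111, 0.021601812914013863), 9.929725646972656) ((377.0730285644531, 283.4831237792969), (50.593387603759766, 9.818865776062012), 77.00537872314453)
[304 193] [ 0.6453455  -0.03714982  0.056     ] [ 0.64647563 -0.03756146  0.05      ] [ 0.65589335 -0.0409918   0.        ]
[214 196] [0.64336666 0.15853885 0.056     ] [0.64448362 0.15942848 0.05      ] [0.65379169 0.16684206 0.        ]
[214 270] [0.48418793 0.15871304 0.056     ] [0.48424641 0.15960383 0.05      ] [0.48473372 0.16702707 0.        ]
[307 267] [ 0.48593675 -0.03822611  0.056     ] [ 0.48600685 -0.03864491  0.05      ] [ 0.48659107 -0.04213489  0.        ]
```

View pics/c1.png

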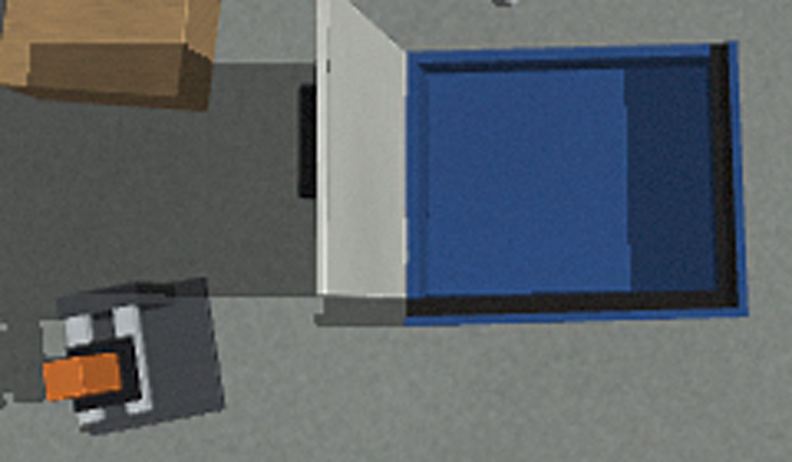

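```bash
cat >> h.py <<'E'
from scipy.spatial.transform import Rotation as Ro
def toolR(q): return Ro.from_quat([q[1],q[2],q[3],q[0]]).as_matrix()
def delta(target,yaw=None,s=None):
    "shift cm in tool axes from measured pose to world target; wz deg to bring tool x to world yaw deg"
    s=s or ctrl.state(); R=toolR(s['tool_rot']); d=R.T@(np.array(target)-s['tcp_pos'])*100
    now=np.degrees(np.arctan2(R[1,0],R[0,0])); w=None if yaw is None else -((yaw-now+180)%360-180)
    print('tcp',np.round(s['tcp_pos'],4),'yaw',round(now,2),'tilt',np.round(R[:2,2],4),'-> t',np.round(d,2),'wz',w)
E
python3 - <<'E'
from h import *
p=viewer.camera_params('top')
w=lambda x,y,z: ray(p,90+x/3.3-.35,180+y/3.3-.35,z)
NR=w(748,315,.056);NL=w(406,325,.056);FR=w(738,42,.053);FL=w(407,52,.05)
print('NR',NR,'NL',NL,'FR',FR,'FL',FL)
u=NL-NR; v=FR-NR
print('yaws',np.degrees(np.arctan2(-u[0],u[1])),np.degrees(np.arctan2(v[1],v[0])), np.hypot(*v[:2]))
# base plate corners z=.008
for q in [(60,300),(208,280),(224,408),(97,432)]: print('base',w(*q,.008))
for q in [(78,328),(127,318),(90,415),(143,408)]: print('prong ends',w(*q,.085))
s=ctrl.state(); R=toolR(s['tool_rot']); pw=viewer.camera_params('wrist'); Rw=np.array(pw['R']);C=-Rw.T@pw['t']
print('cam in tool',R.T@(C-s['tcp_pos']),'fwd',R.T@Rw[2])
delta((.40,-.22,.33),-80)
E
```

```text
NR [ 0.46854582 -0.05730079  0.056     ] NL [0.46725764 0.16151774 0.056     ] FR [ 0.64680994 -0.05764419  0.053     ] FL [0.64585389 0.16165225 0.05      ]
yaws 0.3372966866997205 -0.11037257376490817 0.1782644501218705
base [0.48888004 0.40276818 0.008     ]
base [0.49998381 0.30290272 0.008     ]
base [0.41489035 0.29044729 0.008     ]
base [0.40115694 0.37487664 0.008     ]
prong ends [0.47035194 0.3603453  0.085     ]
prong ends [0.47577589 0.33014185 0.085     ]
prong ends [0.41745879 0.35114099 0.085     ]
prong ends [0.42092434 0.31869779 0.085     ]
cam in tool [-0.00036178 -0.0718907  -0.14267936] fwd [-0.0010903   0.28463014  0.95863679]
tcp [0.1221 0.5361 0.2308] yaw 77.18 tilt [-0.0002 -0.001 ] -> t [-67.57  43.88  -9.85] wz 157.17594578711083
```

View pics/wrist0.png

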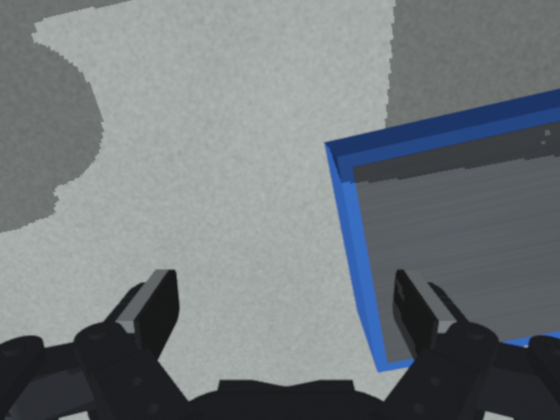

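Request:
arm_command(plan=[{"tx":-66,"ty":60,"tz":-7,"wz":157,"fingers":5},{"tx":-66,"ty":60,"tz":-7,"wz":157,"fingers":5},{"tx":-66,"ty":60,"tz":-7,"wz":157,"fingers":5},{"tx":-66,"ty":60,"tz":-7,"wz":157,"fingers":5},{"tx":-66,"ty":60,"tz":-7,"wz":157,"fingers":5},{"tx":-66,"ty":60,"tz":-7,"wz":157,"fingers":5},{"tx":-66,"ty":60,"tz":-7,"wz":157,"fingers":5},{"tx":-66,"ty":60,"tz":-7,"wz":157,"fingers":5},{"tx":-66,"ty":60,"tz":-7,"wz":157,"fingers":5},{"tx":-66,"ty":60,"tz":-7,"wz":157,"fingers":5},{"tx":-66,"ty":60,"tz":-7,"wz":157,"fingers":5},{"tx":-66,"ty":60,"tz":-7,"wz":157,"fingers":5},{"tx":-66,"ty":60,"tz":-7,"wz":157,"fingers":5},{"tx":-66,"ty":60,"tz":-7,"wz":157,"fingers":5},{"tx":-66,"ty":60,"tz":-7,"wz":157,"fingers":5},{"tx":-66,"ty":60,"tz":-7,"wz":157,"fingers":5},{"tx":-66,"ty":60,"tz":-7,"wz":157,"fingers":5},{"tx":-66,"ty":60,"tz":-7,"wz":157,"fingers":5},{"tx":-66,"ty":60,"tz":-7,"wz":157,"fingers":5},{"tx":-66,"ty":60,"tz":-7,"wz":157,"fingers":5}], squeeze=40)

```text
invalid input
```

```bash
python3 - <<'E'
from h import *
im,p=img('wrist','w1.png'); s=ctrl.state(); delta((.56,-.24,.3),-80); print(s['time_s'],s['joints'],s['opening'])
E
```

```text
tcp [0.122  0.5362 0.2308] yaw 77.18 tilt [-0.0002 -0.0008] -> t [-65.97  59.93  -6.86] wz 157.17787235727354
0.2 [ 1.34701215e+00  8.72451893e-02  1.75418397e-01  1.65978092e+00
 -9.41523340e-06  1.57080050e+00] 0.08548590146110695
```

View pics/w1.png

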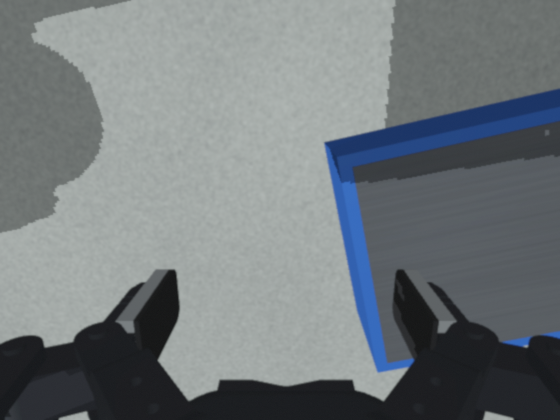

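The move was refused, so this picture matches the start view. I'll retry with every field given.

Request:
arm_command(plan=[{"wx":0,"wy":0,"wz":10,"tx":-4,"ty":3.6,"tz":-0.5,"fingers":5}], squeeze=40)

```text
time_s: 0.32
tcp_pos: [0.1477, 0.4899, 0.2344]
tool_rot: [0.001, 0.833, 0.553, -0.001]
ft_force: [0.9, -0.3, 0.7]
opening: 0.0699
```

Request:
arm_command(plan=[{"wx":0,"wy":0,"tx":-51,"ty":66,"tz":-6,"wz":147,"fingers":5},{"wx":0,"wy":0,"tx":-51,"ty":66,"tz":-6,"wz":147,"fingers":5},{"wx":0,"wy":0,"tx":-51,"ty":66,"tz":-6,"wz":147,"fingers":5},{"wx":0,"wy":0,"tx":-51,"ty":66,"tz":-6,"wz":147,"fingers":5},{"wx":0,"wy":0,"tx":-51,"ty":66,"tz":-6,"wz":147,"fingers":5},{"wx":0,"wy":0,"tx":-51,"ty":66,"tz":-6,"wz":147,"fingers":5},{"wx":0,"wy":0,"tx":-51,"ty":66,"tz":-6,"wz":147,"fingers":5},{"wx":0,"wy":0,"tx":-51,"ty":66,"tz":-6,"wz":147,"fingers":5},{"wx":0,"wy":0,"tx":-51,"ty":66,"tz":-6,"wz":147,"fingers":5},{"wx":0,"wy":0,"tx":-51,"ty":66,"tz":-6,"wz":147,"fingers":5},{"wx":0,"wy":0,"tx":-51,"ty":66,"tz":-6,"wz":147,"fingers":5},{"wx":0,"wy":0,"tx":-51,"ty":66,"tz":-6,"wz":147,"fingers":5},{"wx":0,"wy":0,"tx":-51,"ty":66,"tz":-6,"wz":147,"fingers":5},{"wx":0,"wy":0,"tx":-51,"ty":66,"tz":-6,"wz":147,"fingers":5},{"wx":0,"wy":0,"tx":-51,"ty":66,"tz":-6,"wz":147,"fingers":5},{"wx":0,"wy":0,"tx":-51,"ty":66,"tz":-6,"wz":147,"fingers":5},{"wx":0,"wy":0,"tx":-51,"ty":66,"tz":-6,"wz":147,"fingers":5},{"wx":0,"wy":0,"tx":-51,"ty":66,"tz":-6,"wz":147,"fingers":5}])

```text
time_s: 2.58
tcp_pos: [0.5586, -0.236, 0.2969]
tool_rot: [-0.0, 0.768, -0.641, 0.0]
ft_force: [0.6, 0.0, -0.2]
opening: 0.05
```

```bash
python3 - <<'E'
from h import *
im,p=img('wrist','w2.png'); s=ctrl.state(); delta((.56,-.24,.3),-80); print(s['time_s'],s['joints'],s['opening'])
import pickle; pickle.dump(p,open('w2.pkl','wb'))
E
```

```text
tcp [ 0.5587 -0.2361  0.2968] yaw -79.75 tilt [ 0.0007 -0.0003] -> t [ 0.41 -0.06 -0.32] wz 0.2508379030596757
2.625 [-3.99880842e-01  2.69159569e-01  5.14748476e-01  1.81560742e+00
 -3.60952179e-06  2.56280080e+00] 0.04972272550819424
```

View pics/w2.png

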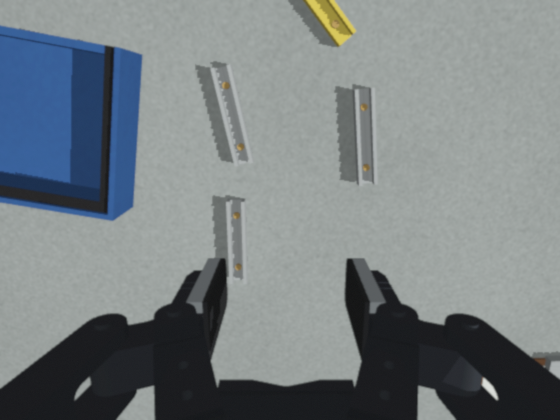

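Wrist view: three steel rails with brass dots at about (230,113), (365,135) and (236,240). The yellow one is at (330,20) and stays where it is.

```bash
cat >> h.py <<'E'
def rails(im_rgb,p,boxes,z=.016,thr=12):
    g=cv2.cvtColor(im_rgb,cv2.COLOR_RGB2GRAY).astype(int); bg=cv2.medianBlur(g.astype(np.uint8),81).astype(int)
    for (x0,y0,x1,y1) in boxes:
        m=np.zeros(g.shape,np.uint8); m[y0:y1,x0:x1]=((g-bg)[y0:y1,x0:x1]>thr)*255
        n,l,st,_=cv2.connectedComponentsWithStats(m)
        keep=[i for i in range(1,n) if st[i,4]>12]; m=np.isin(l,keep)
        P=np.array([ray(p,u,v,z)[:2] for v,u in np.argwhere(m)],np.float32)
        print('rail',cv2.minAreaRect(P),len(keep))
E
python3 - <<'E'
from h import *; import pickle
im=cv2.imread('pics/w2.png')[:,:,::-1].copy(); p=pickle.load(open('w2.pkl','rb'))
rails(im,p,[(195,50,260,175),(335,75,395,195),(215,185,255,256)])
rails(im,p,[(195,50,260,175),(335,75,395,195),(215,185,255,256)],thr=20)
E
```

```text
rail ((0.6010538339614868, -0.16848957538604736), (0.10812831670045853, 0.020643996074795723), 21.8001766204834) 2
rail ((0.6048963069915771, -0.32326042652130127), (0.10845890641212463, 0.020657971501350403), 16.017343521118164) 2
rail ((0.46750789880752563, -0.19165641069412231), (0.0668497309088707, 0.019652903079986572), 9.987360954284668) 2Traceback (most recent call last):
  File "<stdin>", line 4, in <module>
  File "h.py", line 27, in rails
    print('rail',cv2.minAreaRect(P),len(keep))
                 ~~~~~~~~~~~~~~~^^^
cv2.error: OpenCV(4.12.0) /io/opencv/modules/imgproc/src/convhull.cpp:143: error: (-215:Assertion failed) total >= 0 && (depth == CV_32F || depth == CV_32S) in function 'convexHull'
```

Request:
arm_command(plan=[{"wx":0,"wy":0,"wz":-11.5,"tx":-5.9,"ty":-5.4,"tz":6,"fingers":4.5},{"wx":0,"wy":0,"wz":-11.5,"tx":-5.9,"ty":-5.4,"tz":12,"fingers":4.5},{"wx":0,"wy":0,"wz":-11.5,"tx":-5.9,"ty":-5.4,"tz":18,"fingers":4.5},{"wx":0,"wy":0,"wz":-11.5,"tx":-5.9,"ty":-5.4,"tz":22,"fingers":4.5},{"wx":0,"wy":0,"wz":-11.5,"tx":-5.9,"ty":-5.4,"tz":25,"fingers":4.5},{"wx":0,"wy":0,"wz":-11.5,"tx":-5.9,"ty":-5.4,"tz":27,"fingers":4.5},{"wx":0,"wy":0,"wz":-11.5,"tx":-5.9,"ty":-5.4,"tz":28.5,"fingers":4.5},{"wx":0,"wy":0,"wz":-11.5,"tx":-5.9,"ty":-5.4,"tz":29.3,"fingers":4.5},{"wx":0,"wy":0,"wz":-11.5,"tx":-5.9,"ty":-5.4,"tz":29.3,"fingers":4.5},{"wx":0,"wy":0,"wz":-11.5,"tx":-5.9,"ty":-5.4,"tz":29.3,"fingers":1.5},{"wx":0,"wy":0,"wz":-11.5,"tx":-5.9,"ty":-5.4,"tz":29.3,"fingers":1.5},{"wx":0,"wy":0,"wz":-11.5,"tx":-5.9,"ty":-5.4,"tz":29.3,"fingers":1.5},{"wx":0,"wy":0,"wz":-11.5,"tx":-5.9,"ty":-5.4,"tz":29.3,"fingers":1.5},{"wx":0,"wy":0,"wz":-11.5,"tx":-5.9,"ty":-5.4,"tz":29.3,"fingers":1.5},{"wx":0,"wy":0,"wz":-11.5,"tx":-5.9,"ty":-5.4,"tz":26,"fingers":1.5},{"wx":0,"wy":0,"wz":-11.5,"tx":-5.9,"ty":-5.4,"tz":22,"fingers":1.5},{"wx":0,"wy":0,"wz":-11.5,"tx":-5.9,"ty":-5.4,"tz":17,"fingers":1.5},{"wx":0,"wy":0,"wz":-11.5,"tx":-5.9,"ty":-5.4,"tz":17,"fingers":1.5}], squeeze=40)

```text
time_s: 4.88
tcp_pos: [0.6034, -0.1697, 0.131]
tool_rot: [-0.001, 0.827, -0.562, 0.003]
ft_force: [0.6, 0.7, -1.2]
opening: 0.0207
```

```bash
python3 - <<'E'
from h import *
im,p=img('wrist','w3.png')
# case centre guess (.5575,.0522), rail target case y -50 / 0 / 50
for y in (50,0,-50): delta((.5625,.0522+y/1000,.13),-90)
print(ctrl.state()['time_s'],ctrl.state()['opening'],ctrl.state()['ft_force'])
E
```

```text
tcp [ 0.6025 -0.1695  0.1282] yaw -68.32 tilt [ 0.0034 -0.001 ] -> t [-26.72  -6.32  -0.22] wz 21.675604580418337
tcp [ 0.6025 -0.1695  0.1282] yaw -68.32 tilt [ 0.0034 -0.001 ] -> t [-22.08  -4.47  -0.21] wz 21.675604580418337
tcp [ 0.6025 -0.1695  0.1282] yaw -68.32 tilt [ 0.0034 -0.001 ] -> t [-17.43  -2.63  -0.21] wz 21.675604580418337
4.925 0.020752545642883414 [ 0.15224457 -1.24641387 -2.93395811]
```

View pics/w3.png

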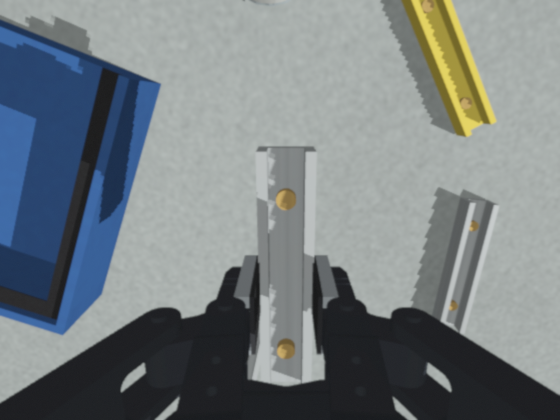

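Request:
arm_command(plan=[{"wx":0,"wy":0,"wz":21.7,"tx":-26.7,"ty":-6.3,"tz":0,"fingers":1.5},{"wx":0,"wy":0,"wz":21.7,"tx":-26.7,"ty":-6.3,"tz":0,"fingers":1.5},{"wx":0,"wy":0,"wz":21.7,"tx":-26.7,"ty":-6.3,"tz":0,"fingers":1.5},{"wx":0,"wy":0,"wz":21.7,"tx":-26.7,"ty":-6.3,"tz":0,"fingers":1.5},{"wx":0,"wy":0,"wz":21.7,"tx":-26.7,"ty":-6.3,"tz":0,"fingers":1.5},{"wx":0,"wy":0,"wz":21.7,"tx":-26.7,"ty":-6.3,"tz":1,"fingers":1.5},{"wx":0,"wy":0,"wz":21.7,"tx":-26.7,"ty":-6.3,"tz":5,"fingers":1.5},{"wx":0,"wy":0,"wz":21.7,"tx":-26.7,"ty":-6.3,"tz":8,"fingers":1.5},{"wx":0,"wy":0,"wz":21.7,"tx":-26.7,"ty":-6.3,"tz":10.5,"fingers":1.5},{"wx":0,"wy":0,"wz":21.7,"tx":-26.7,"ty":-6.3,"tz":11.5,"fingers":1.5},{"wx":0,"wy":0,"wz":21.7,"tx":-26.7,"ty":-6.3,"tz":11.5,"fingers":1.5},{"wx":0,"wy":0,"wz":21.7,"tx":-26.7,"ty":-6.3,"tz":11.5,"fingers":3.4},{"wx":0,"wy":0,"wz":21.7,"tx":-26.7,"ty":-6.3,"tz":11.5,"fingers":3.4},{"wx":0,"wy":0,"wz":21.7,"tx":-26.7,"ty":-6.3,"tz":11.5,"fingers":3.4},{"wx":0,"wy":0,"wz":21.7,"tx":-26.7,"ty":-6.3,"tz":7,"fingers":3.4},{"wx":0,"wy":0,"wz":21.7,"tx":-26.7,"ty":-6.3,"tz":2,"fingers":3.4},{"wx":0,"wy":0,"wz":21.7,"tx":-26.7,"ty":-6.3,"tz":-4,"fingers":3.4},{"wx":0,"wy":0,"wz":21.7,"tx":-26.7,"ty":-6.3,"tz":-4,"fingers":3.4}])

```text
time_s: 7.18
tcp_pos: [0.5662, 0.0536, 0.1698]
tool_rot: [-0.014, 0.734, -0.679, -0.012]
ft_force: [-0.6, -1.0, -0.6]
opening: 0.0343
```

```bash
python3 - <<'E'
from h import *
im,p=img('wrist','w4.png'); im,p=img('top','top1.png')
delta((.4475,-.193,.06),10-90); delta((.605,-.323,.06),16-90)
rails(im,p,[(345,185,385,245),(410,180,450,245),(355,250,395,315)])
E
```

```text
tcp [0.566  0.0543 0.1682] yaw -85.52 tilt [-0.0009  0.0369] -> t [24.11 13.77  9.91] wz -5.519089890104368
tcp [0.566  0.0543 0.1682] yaw -85.52 tilt [-0.0009  0.0369] -> t [38.29 -0.92  9.42] wz -11.519089890104368Traceback (most recent call last):
  File "<stdin>", line 4, in <module>
  File "h.py", line 27, in rails
    print('rail',cv2.minAreaRect(P),len(keep))
                 ~~~~~~~~~~~~~~~^^^
cv2.error: OpenCV(4.12.0) /io/opencv/modules/imgproc/src/convhull.cpp:143: error: (-215:Assertion failed) total >= 0 && (depth == CV_32F || depth == CV_32S) in function 'convexHull'
```

View pics/w4.png

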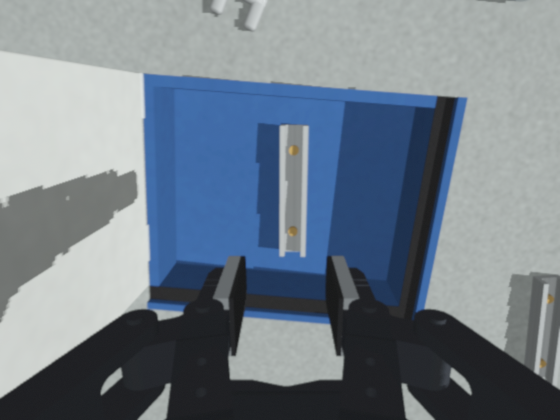

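The tool stopped short: at yaw −90 and y>0 joint 6 reaches its range limit. The rail lies flat inside the case near its middle, at about (293,190), which is acceptable. I'll use the half-turned grasp from here on and level the tool first.

Request:
arm_command(plan=[{"wx":0,"wy":2.1,"wz":-5.5,"tx":14.9,"ty":7.8,"tz":-8.2,"fingers":5},{"wx":0,"wy":2.1,"wz":-5.5,"tx":14.9,"ty":7.8,"tz":-8.2,"fingers":5},{"wx":0,"wy":2.1,"wz":-5.5,"tx":14.9,"ty":7.8,"tz":-8.2,"fingers":5},{"wx":0,"wy":2.1,"wz":-5.5,"tx":14.9,"ty":7.8,"tz":-8.2,"fingers":5},{"wx":0,"wy":2.1,"wz":-5.5,"tx":14.9,"ty":7.8,"tz":-8.2,"fingers":5}])

```text
time_s: 7.9
tcp_pos: [0.4991, -0.1036, 0.2411]
tool_rot: [0.0, 0.765, -0.643, -0.001]
ft_force: [-0.5, -1.1, -0.5]
opening: 0.0503
```

```bash
cat >> h.py <<'E'
def full(target,yaw):
    "shift cm + rotvec deg (tool axes) from measured pose to level tool-down pose at target, tool x at yaw"
    s=ctrl.state(); R=toolR(s['tool_rot']); a=np.radians(yaw)
    G=np.array([[np.cos(a),np.sin(a),0],[np.sin(a),-np.cos(a),0],[0,0,-1]])
    w=np.degrees(Ro.from_matrix(R.T@G).as_rotvec()); d=R.T@(np.array(target)-s['tcp_pos'])*100
    print('t',round(s['time_s'],2),'tcp',np.round(s['tcp_pos'],4),'tilt',np.round(R[:2,2],4),'F',np.round(s['ft_force'],1),'op',round(s['opening'],4),'->t',np.round(d,2),'w',np.round(w,2))
E
python3 - <<'E'
from h import *
full((.4475,-.193,.15),100); full((.605,-.323,.15),106)
im,p=img('wrist','w5.png'); print(proj(p,(.4475,-.193,.016)),proj(p,(.605,-.323,.016)))
print(ctrl.state()['joints'])
E
```

```text
t 7.9 tcp [ 0.4991 -0.1036  0.2411] tilt [-0.0016  0.0007] F [-0.5 -1.1 -0.5] op 0.0503 ->t [7.93 6.6  9.12] w [ 8.000e-02 -1.400e-01  1.799e+02]
t 7.9 tcp [ 0.4991 -0.1036  0.2411] tilt [-0.0016  0.0007] F [-0.5 -1.1 -0.5] op 0.0503 ->t [23.44 -6.68  9.08] w [ 9.000e-02 -1.300e-01  1.739e+02]
[358.52065412 233.72547623] [526.18366702 105.52075951]
[-2.03823923e-01 -3.70967515e-03  1.01199862e-01  1.67790771e+00
  2.54628793e-04  2.76394294e+00]
```

Request:
arm_command(plan=[{"wx":0,"wy":0,"wz":-95,"tx":7.9,"ty":6.6,"tz":5,"fingers":5},{"wx":0,"wy":0,"wz":-95,"tx":7.9,"ty":6.6,"tz":5,"fingers":5},{"wx":0,"wy":0,"wz":-95,"tx":7.9,"ty":6.6,"tz":5,"fingers":5},{"wx":0,"wy":0,"wz":-95,"tx":7.9,"ty":6.6,"tz":5,"fingers":5},{"wx":0,"wy":0,"wz":-95,"tx":7.9,"ty":6.6,"tz":5,"fingers":5},{"wx":0,"wy":0,"wz":-95,"tx":7.9,"ty":6.6,"tz":5,"fingers":5},{"wx":0,"wy":0,"wz":-95,"tx":7.9,"ty":6.6,"tz":5,"fingers":5},{"wx":0,"wy":0,"wz":-95,"tx":7.9,"ty":6.6,"tz":5,"fingers":5},{"wx":0,"wy":0,"wz":-95,"tx":7.9,"ty":6.6,"tz":5,"fingers":5},{"wx":0,"wy":0,"wz":-180,"tx":7.9,"ty":6.6,"tz":5,"fingers":5},{"wx":0,"wy":0,"wz":-180,"tx":7.9,"ty":6.6,"tz":5,"fingers":5},{"wx":0,"wy":0,"wz":-180,"tx":7.9,"ty":6.6,"tz":5,"fingers":5},{"wx":0,"wy":0,"wz":-180,"tx":7.9,"ty":6.6,"tz":5,"fingers":5},{"wx":0,"wy":0,"wz":-180,"tx":7.9,"ty":6.6,"tz":5,"fingers":5},{"wx":0,"wy":0,"wz":-180,"tx":7.9,"ty":6.6,"tz":9,"fingers":5},{"wx":0,"wy":0,"wz":-180,"tx":7.9,"ty":6.6,"tz":9,"fingers":5},{"wx":0,"wy":0,"wz":-180,"tx":7.9,"ty":6.6,"tz":9,"fingers":5},{"wx":0,"wy":0,"wz":-180,"tx":7.9,"ty":6.6,"tz":9,"fingers":5},{"wx":0,"wy":0,"wz":-180,"tx":7.9,"ty":6.6,"tz":9,"fingers":5}])

```text
time_s: 10.32
tcp_pos: [0.448, -0.1923, 0.1522]
tool_rot: [-0.0, 0.644, 0.765, -0.0]
ft_force: [1.6, 0.3, 0.0]
opening: 0.05
```

```bash
python3 - <<'E'
from h import *
im,p=img('wrist','w6.png'); full((.4475,-.193,.004),100)
u,v=proj(p,(.4475,-.193,.016)); print(u,v, proj(p,(.605,-.323,.016)))
cv2.polylines(im,[np.array([[proj(p,(.4475+.055*np.cos(.1745)*i,-.193+.055*np.sin(.1745)*i,.016)) for i in (-1,1)]]).astype(np.int32)],False,(255,0,0))
cv2.imwrite('pics/w6.png',im[:,:,::-1])
E
```

```text
t 10.38 tcp [ 0.448  -0.1924  0.1524] tilt [-0.0002  0.0003] F [ 0.2 -0.4  0.5] op 0.05 ->t [-0.05 -0.06 14.84] w [-0.01 -0.02 -0.19]
285.8090985937735 193.9596047851335 [112.10454468 338.43605253]
```

View pics/w6.png

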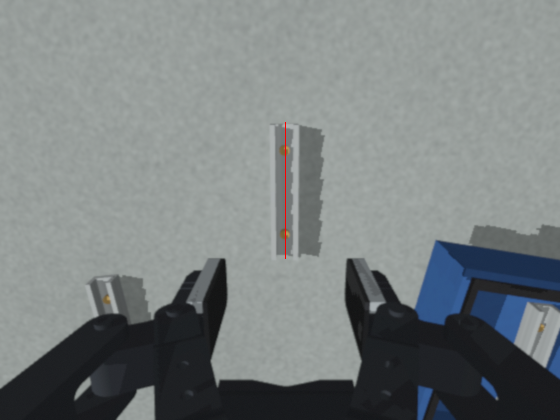

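Request:
arm_command(plan=[{"wx":0,"wy":0,"wz":0,"tx":0,"ty":0,"tz":6,"fingers":4.5},{"wx":0,"wy":0,"wz":0,"tx":0,"ty":0,"tz":10,"fingers":4.5},{"wx":0,"wy":0,"wz":0,"tx":0,"ty":0,"tz":13,"fingers":4.5},{"wx":0,"wy":0,"wz":0,"tx":0,"ty":0,"tz":14.8,"fingers":4.5},{"wx":0,"wy":0,"wz":0,"tx":0,"ty":0,"tz":14.8,"fingers":4.5},{"wx":0,"wy":0,"wz":0,"tx":0,"ty":0,"tz":14.8,"fingers":1.5},{"wx":0,"wy":0,"wz":0,"tx":0,"ty":0,"tz":14.8,"fingers":1.5},{"wx":0,"wy":0,"wz":0,"tx":0,"ty":0,"tz":14.8,"fingers":1.5},{"wx":0,"wy":0,"wz":0,"tx":0,"ty":0,"tz":14.8,"fingers":1.5},{"wx":0,"wy":0,"wz":0,"tx":0,"ty":0,"tz":11,"fingers":1.5},{"wx":0,"wy":0,"wz":0,"tx":0,"ty":0,"tz":6,"fingers":1.5},{"wx":0,"wy":0,"wz":0,"tx":0,"ty":0,"tz":0,"fingers":1.5},{"wx":0,"wy":0,"wz":0,"tx":0,"ty":0,"tz":0,"fingers":1.5}])

```text
time_s: 12.0
tcp_pos: [0.4499, -0.1938, 0.1581]
tool_rot: [0.004, 0.643, 0.766, 0.001]
ft_force: [0.2, -0.2, -2.1]
opening: 0.0209
```

Request:
arm_command(plan=[{"wx":0,"wy":0,"wz":10,"tx":5.6,"ty":3.3,"tz":0,"fingers":1.5},{"wx":0,"wy":0,"wz":10,"tx":11.1,"ty":6.6,"tz":0,"fingers":1.5},{"wx":0,"wy":0,"wz":10,"tx":16.7,"ty":9.9,"tz":0,"fingers":1.5},{"wx":0,"wy":0,"wz":10,"tx":22.2,"ty":13.2,"tz":0,"fingers":1.5},{"wx":0,"wy":0,"wz":10,"tx":26,"ty":15.5,"tz":0,"fingers":1.5},{"wx":0,"wy":0,"wz":10,"tx":27.7,"ty":16.5,"tz":0,"fingers":1.5},{"wx":0,"wy":0,"wz":10,"tx":27.7,"ty":16.5,"tz":0,"fingers":1.5},{"wx":0,"wy":0,"wz":10,"tx":27.7,"ty":16.5,"tz":0,"fingers":1.5}])

```text
time_s: 13.0
tcp_pos: [0.5622, 0.1071, 0.1527]
tool_rot: [0.0, 0.708, 0.706, -0.0]
ft_force: [0.0, 0.2, -0.4]
opening: 0.0206
```

```bash
python3 - <<'E'
from h import *
full((.5625,.109,.012),90)
im,p=img('wrist','w7.png'); im,p=img('top','top2.png')
E
```

```text
t 13.0 tcp [0.5622 0.1071 0.1527] tilt [-0.0003 -0.0004] F [ 0.   0.2 -0.4] op 0.0206 ->t [ 0.19  0.04 14.07] w [-0.01  0.02 -0.12]
```

View pics/w7.png

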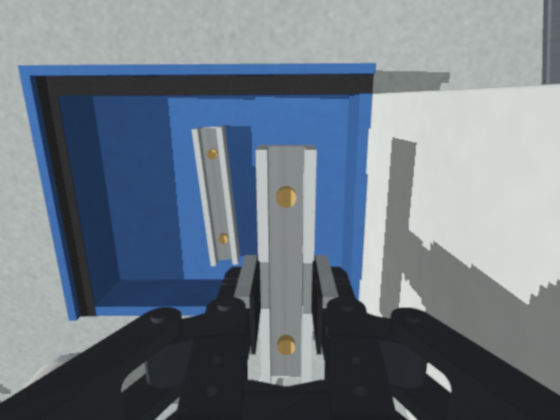

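Request:
arm_command(plan=[{"wx":0,"wy":0,"wz":0,"tx":0.2,"ty":0,"tz":5,"fingers":1.5},{"wx":0,"wy":0,"wz":0,"tx":0.2,"ty":0,"tz":9,"fingers":1.5},{"wx":0,"wy":0,"wz":0,"tx":0.2,"ty":0,"tz":12,"fingers":1.5},{"wx":0,"wy":0,"wz":0,"tx":0.2,"ty":0,"tz":13.5,"fingers":1.5},{"wx":0,"wy":0,"wz":0,"tx":0.2,"ty":0,"tz":14.0,"fingers":1.5},{"wx":0,"wy":0,"wz":0,"tx":0.2,"ty":0,"tz":14.0,"fingers":1.5},{"wx":0,"wy":0,"wz":0,"tx":0.2,"ty":0,"tz":14.0,"fingers":3.4},{"wx":0,"wy":0,"wz":0,"tx":0.2,"ty":0,"tz":14.0,"fingers":3.4},{"wx":0,"wy":0,"wz":0,"tx":0.2,"ty":0,"tz":13.5,"fingers":3.4},{"wx":0,"wy":0,"wz":0,"tx":0.2,"ty":0,"tz":9,"fingers":3.4},{"wx":0,"wy":0,"wz":0,"tx":0.2,"ty":0,"tz":4,"fingers":3.4},{"wx":0,"wy":0,"wz":0,"tx":0.2,"ty":0,"tz":-2,"fingers":3.4}])

```text
time_s: 14.6
tcp_pos: [0.5621, 0.1098, 0.1746]
tool_rot: [-0.0, 0.708, 0.706, 0.0]
ft_force: [0.2, 0.3, 0.5]
opening: 0.0341
```

Request:
arm_command(plan=[{"wx":0,"wy":0,"wz":-16,"tx":-43.2,"ty":4.3,"tz":2,"fingers":5},{"wx":0,"wy":0,"wz":-16,"tx":-43.2,"ty":4.3,"tz":2,"fingers":5},{"wx":0,"wy":0,"wz":-16,"tx":-43.2,"ty":4.3,"tz":2,"fingers":5},{"wx":0,"wy":0,"wz":-16,"tx":-43.2,"ty":4.3,"tz":2,"fingers":5},{"wx":0,"wy":0,"wz":-16,"tx":-43.2,"ty":4.3,"tz":2,"fingers":5},{"wx":0,"wy":0,"wz":-16,"tx":-43.2,"ty":4.3,"tz":2,"fingers":5},{"wx":0,"wy":0,"wz":-16,"tx":-43.2,"ty":4.3,"tz":2,"fingers":5},{"wx":0,"wy":0,"wz":-16,"tx":-43.2,"ty":4.3,"tz":2,"fingers":5},{"wx":0,"wy":0,"wz":-16,"tx":-43.2,"ty":4.3,"tz":2,"fingers":5},{"wx":0,"wy":0,"wz":-16,"tx":-43.2,"ty":4.3,"tz":2,"fingers":5}])

```text
time_s: 15.85
tcp_pos: [0.6052, -0.3206, 0.1538]
tool_rot: [0.0, 0.602, 0.799, 0.0]
ft_force: [0.2, -0.1, -0.7]
opening: 0.05
```

```bash
python3 - <<'E'
from h import *
full((.605,-.323,.004),106)
im,p=img('wrist','w8.png'); t,pt=img('top','top3.png')
a=np.radians(16)
cv2.polylines(im,[np.array([[proj(p,(.605+.055*np.cos(a)*i,-.323+.055*np.sin(a)*i,.016)) for i in (-1,1)]]).astype(np.int32)],False,(255,0,0))
full2=np.hstack([im,cv2.resize(t[170:300,190:330],(400,371))[:420] if 0 else cv2.copyMakeBorder(cv2.resize(t[170:300,195:330],(240,231)),0,189,0,0,0)])
cv2.imwrite('pics/w8.png',full2[:,:,::-1])
E
```

```text
t 15.85 tcp [ 0.6052 -0.3206  0.1538] tilt [ 0.0011 -0.0001] F [ 0.2 -0.1 -0.7] op 0.05 ->t [-0.22 -0.1  14.98] w [ 0.06  0.03 -0.  ]
```

View pics/w8.png

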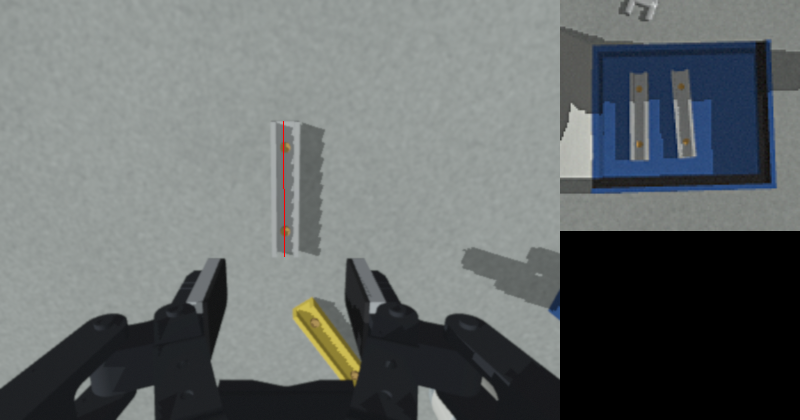

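Request:
arm_command(plan=[{"wx":0,"wy":0,"wz":0,"tx":-0.1,"ty":0,"tz":6,"fingers":4.5},{"wx":0,"wy":0,"wz":0,"tx":-0.1,"ty":0,"tz":10,"fingers":4.5},{"wx":0,"wy":0,"wz":0,"tx":-0.1,"ty":0,"tz":13,"fingers":4.5},{"wx":0,"wy":0,"wz":0,"tx":-0.1,"ty":0,"tz":15,"fingers":4.5},{"wx":0,"wy":0,"wz":0,"tx":-0.1,"ty":0,"tz":15,"fingers":4.5},{"wx":0,"wy":0,"wz":0,"tx":-0.1,"ty":0,"tz":15,"fingers":1.5},{"wx":0,"wy":0,"wz":0,"tx":-0.1,"ty":0,"tz":15,"fingers":1.5},{"wx":0,"wy":0,"wz":0,"tx":-0.1,"ty":0,"tz":15,"fingers":1.5},{"wx":0,"wy":0,"wz":0,"tx":-0.1,"ty":0,"tz":15,"fingers":1.5},{"wx":0,"wy":0,"wz":0,"tx":-0.1,"ty":0,"tz":11,"fingers":1.5},{"wx":0,"wy":0,"wz":0,"tx":-0.1,"ty":0,"tz":6,"fingers":1.5},{"wx":0,"wy":0,"wz":0,"tx":-0.1,"ty":0,"tz":0,"fingers":1.5},{"wx":0,"wy":0,"wz":0,"tx":-0.1,"ty":0,"tz":0,"fingers":1.5}])

```text
time_s: 17.58
tcp_pos: [0.6073, -0.3238, 0.1597]
tool_rot: [0.005, 0.602, 0.798, 0.001]
ft_force: [0.7, -0.8, -0.8]
opening: 0.021
```

Request:
arm_command(plan=[{"wx":0,"wy":0,"wz":16,"tx":6,"ty":0.9,"tz":0,"fingers":1.5},{"wx":0,"wy":0,"wz":16,"tx":12,"ty":1.8,"tz":0,"fingers":1.5},{"wx":0,"wy":0,"wz":16,"tx":18,"ty":2.7,"tz":0,"fingers":1.5},{"wx":0,"wy":0,"wz":16,"tx":24,"ty":3.6,"tz":0,"fingers":1.5},{"wx":0,"wy":0,"wz":16,"tx":29,"ty":4.3,"tz":0,"fingers":1.5},{"wx":0,"wy":0,"wz":16,"tx":32.4,"ty":4.8,"tz":0,"fingers":1.5},{"wx":0,"wy":0,"wz":16,"tx":32.4,"ty":4.8,"tz":0,"fingers":1.5},{"wx":0,"wy":0,"wz":16,"tx":32.4,"ty":4.8,"tz":0,"fingers":1.5}])

```text
time_s: 18.58
tcp_pos: [0.5625, 0.0017, 0.1525]
tool_rot: [0.0, 0.707, 0.707, -0.0]
ft_force: [-0.8, -0.6, -1.7]
opening: 0.0203
```

```bash
python3 - <<'E'
from h import *
full((.5625,.004,.012),90)
E
```

```text
t 18.57 tcp [0.5625 0.0017 0.1525] tilt [-0.     -0.0004] F [-0.8 -0.6 -1.7] op 0.0203 ->t [ 0.24 -0.   14.05] w [-0.    0.02 -0.06]
```

Request:
arm_command(plan=[{"wx":0,"wy":0,"wz":0,"tx":0.2,"ty":0,"tz":5,"fingers":1.5},{"wx":0,"wy":0,"wz":0,"tx":0.2,"ty":0,"tz":9,"fingers":1.5},{"wx":0,"wy":0,"wz":0,"tx":0.2,"ty":0,"tz":12,"fingers":1.5},{"wx":0,"wy":0,"wz":0,"tx":0.2,"ty":0,"tz":13.5,"fingers":1.5},{"wx":0,"wy":0,"wz":0,"tx":0.2,"ty":0,"tz":14.0,"fingers":1.5},{"wx":0,"wy":0,"wz":0,"tx":0.2,"ty":0,"tz":14.0,"fingers":1.5},{"wx":0,"wy":0,"wz":0,"tx":0.2,"ty":0,"tz":14.0,"fingers":3.4},{"wx":0,"wy":0,"wz":0,"tx":0.2,"ty":0,"tz":14.0,"fingers":3.4},{"wx":0,"wy":0,"wz":0,"tx":0.2,"ty":0,"tz":13.5,"fingers":3.4},{"wx":0,"wy":0,"wz":0,"tx":0.2,"ty":0,"tz":8,"fingers":3.4},{"wx":0,"wy":0,"wz":0,"tx":0.2,"ty":0,"tz":2,"fingers":3.4},{"wx":0,"wy":0,"wz":0,"tx":0.2,"ty":0,"tz":-4,"fingers":3.4},{"wx":0,"wy":0,"wz":0,"tx":0.2,"ty":-5,"tz":-10,"fingers":3.4},{"wx":0,"wy":0,"wz":0,"tx":0.2,"ty":-5,"tz":-17,"fingers":3.4},{"wx":0,"wy":0,"wz":0,"tx":0.2,"ty":-5,"tz":-17,"fingers":3.4},{"wx":0,"wy":0,"wz":0,"tx":0.2,"ty":-5,"tz":-17,"fingers":3.4}])

```text
time_s: 20.58
tcp_pos: [0.5129, 0.0042, 0.3249]
tool_rot: [0.001, 0.707, 0.707, 0.001]
ft_force: [0.1, -0.2, -0.5]
opening: 0.0336
```

```bash
python3 - <<'E'
from h import *
full((.512,.255,.33),90)
im,p=img('wrist','w9.png'); t,pt=img('top','top4.png')
# lid angle: free edge in top view, scan for white->dark at row of lid
C=np.array([.5575,.0522,0])
for th in (1.4,1.5,1.6,1.7): print(th,proj(pt,C+[-.072,.110-.202*np.cos(th)+.006*np.sin(th),.05+.202*np.sin(th)+.006*np.cos(th)]),proj(pt,C+[.09,.110-.202*np.cos(th)+.006*np.sin(th),.05+.202*np.sin(th)+.006*np.cos(th)]))
full2=np.hstack([im,cv2.copyMakeBorder(cv2.resize(t[160:320,170:330],(240,240),interpolation=cv2.INTER_CUBIC),0,180,0,0,0)])
cv2.imwrite('pics/w9.png',full2[:,:,::-1])
E
```

```text
t 20.57 tcp [0.5129 0.0042 0.3249] tilt [0.0041 0.    ] F [ 0.1 -0.2 -0.5] op 0.0336 ->t [25.08 -0.11 -0.51] w [ 0.24 -0.   -0.06]
1.4 [211.664473   268.10753287] [211.6396377  173.02199649]
1.5 [199.36589038 268.37795664] [199.75381049 173.0462551 ]
1.6 [187.21113021 268.66256355] [188.00683268 173.34615175]
1.7 [175.42464262 268.95608393] [176.61229385 173.9160167 ]
```

View pics/w9.png

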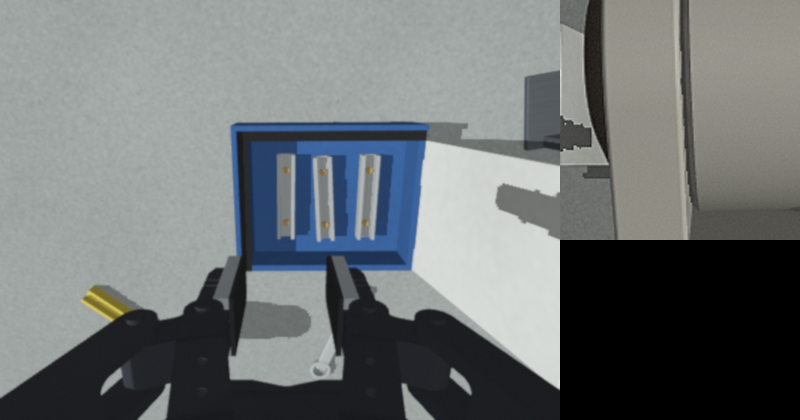

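Three rails lie inside the case at (286,195), (323,198) and (367,196), and the lid is at about 1.6 rad. Next I go behind the lid with closed fingers.

Request:
arm_command(plan=[{"wx":0,"wy":0,"wz":0,"tx":25,"ty":0,"tz":-1,"fingers":0},{"wx":0,"wy":0,"wz":0,"tx":25,"ty":0,"tz":-1,"fingers":0},{"wx":0,"wy":0,"wz":0,"tx":25,"ty":0,"tz":-1,"fingers":0},{"wx":0,"wy":0,"wz":0,"tx":25,"ty":0,"tz":-1,"fingers":0},{"wx":0,"wy":0,"wz":0,"tx":25,"ty":0,"tz":-1,"fingers":0},{"wx":0,"wy":0,"wz":0,"tx":25,"ty":0,"tz":5,"fingers":0},{"wx":0,"wy":0,"wz":0,"tx":25,"ty":0,"tz":10,"fingers":0},{"wx":0,"wy":0,"wz":0,"tx":25,"ty":0,"tz":13,"fingers":0},{"wx":0,"wy":0,"wz":0,"tx":25,"ty":0,"tz":13,"fingers":0},{"wx":0,"wy":0,"wz":0,"tx":25,"ty":0,"tz":13,"fingers":0}])

```text
time_s: 21.92
tcp_pos: [0.5131, 0.2538, 0.1939]
tool_rot: [0.0, 0.708, 0.707, 0.0]
ft_force: [1.2, 0.0, 0.1]
opening: -0.0003
```

```bash
python3 - <<'E'
from h import *
full((.512,.255,.2),90)
s=ctrl.state();y0,z0=s['tcp_pos'][1:]; r=.15
for th in np.arange(1.7,-.01,-.085):
    c=max(th,0); print(round(th,3), 'tx',round((.162-r*np.cos(c)+.006*np.sin(c)+.0145*1 -y0)*100,1),'tz',round((z0-(.05+r*np.sin(c)+.006*np.cos(c)))*100,1))
E
```

```text
t 21.93 tcp [0.5131 0.2538 0.1939] tilt [0.001  0.0002] F [1.2 0.  0.1] op -0.0003 ->t [ 0.12 -0.11 -0.61] w [ 0.06 -0.01 -0.09]
1.7 tx -5.2 tz -0.4
1.615 tx -6.5 tz -0.6
1.53 tx -7.7 tz -0.6
1.445 tx -9.0 tz -0.6
1.36 tx -10.3 tz -0.4
1.275 tx -11.5 tz -0.1
1.19 tx -12.7 tz 0.2
1.105 tx -13.9 tz 0.7
1.02 tx -15.1 tz 1.3
0.935 tx -16.2 tz 2.0
0.85 tx -17.2 tz 2.7
0.765 tx -18.1 tz 3.6
0.68 tx -19.0 tz 4.5
0.595 tx -19.8 tz 5.5
0.51 tx -20.5 tz 6.5
0.425 tx -21.1 tz 7.7
0.34 tx -21.7 tz 8.8
0.255 tx -22.1 tz 10.0
0.17 tx -22.4 tz 11.3
0.085 tx -22.6 tz 12.5
0.0 tx -22.7 tz 13.8
```

Request:
arm_command(plan=[{"wx":0,"wy":0,"wz":0,"tx":-4,"ty":0,"tz":-0.4,"fingers":0},{"wx":0,"wy":0,"wz":0,"tx":-5.2,"ty":0,"tz":-0.4,"fingers":0},{"wx":0,"wy":0,"wz":0,"tx":-6.5,"ty":0,"tz":-0.6,"fingers":0},{"wx":0,"wy":0,"wz":0,"tx":-7.7,"ty":0,"tz":-0.6,"fingers":0},{"wx":0,"wy":0,"wz":0,"tx":-9,"ty":0,"tz":-0.6,"fingers":0},{"wx":0,"wy":0,"wz":0,"tx":-10.3,"ty":0,"tz":-0.4,"fingers":0},{"wx":0,"wy":0,"wz":0,"tx":-11.5,"ty":0,"tz":-0.1,"fingers":0},{"wx":0,"wy":0,"wz":0,"tx":-12.7,"ty":0,"tz":0.2,"fingers":0},{"wx":0,"wy":0,"wz":0,"tx":-13.9,"ty":0,"tz":0.7,"fingers":0},{"wx":0,"wy":0,"wz":0,"tx":-15.1,"ty":0,"tz":1.3,"fingers":0},{"wx":0,"wy":0,"wz":0,"tx":-16.2,"ty":0,"tz":2,"fingers":0},{"wx":0,"wy":0,"wz":0,"tx":-17.2,"ty":0,"tz":2.7,"fingers":0},{"wx":0,"wy":0,"wz":0,"tx":-18.1,"ty":0,"tz":3.6,"fingers":0},{"wx":0,"wy":0,"wz":0,"tx":-19,"ty":0,"tz":4.5,"fingers":0},{"wx":0,"wy":0,"wz":0,"tx":-19.8,"ty":0,"tz":5.5,"fingers":0},{"wx":0,"wy":0,"wz":0,"tx":-20.5,"ty":0,"tz":6.5,"fingers":0},{"wx":0,"wy":0,"wz":0,"tx":-21.1,"ty":0,"tz":7.5,"fingers":0},{"wx":0,"wy":0,"wz":0,"tx":-21.1,"ty":0,"tz":7.5,"fingers":0}])

```text
time_s: 24.18
tcp_pos: [0.512, 0.0427, 0.1167]
tool_rot: [-0.001, 0.708, 0.707, -0.001]
ft_force: [0.2, -0.3, 0.7]
opening: 0.0001
```

```bash
python3 - <<'E'
from h import *
full((.512,.0268,.056),90)
E
```

```text
t 24.18 tcp [0.512  0.0427 0.1167] tilt [-0.0016 -0.0002] F [ 0.2 -0.3  0.7] op 0.0001 ->t [-1.59  0.01  6.07] w [-0.09  0.01 -0.1 ]
```

Request:
arm_command(plan=[{"wx":0,"wy":0,"wz":0,"tx":-0.3,"ty":0,"tz":0.6,"fingers":0},{"wx":0,"wy":0,"wz":0,"tx":-0.5,"ty":0,"tz":1.2,"fingers":0},{"wx":0,"wy":0,"wz":0,"tx":-0.8,"ty":0,"tz":1.8,"fingers":0},{"wx":0,"wy":0,"wz":0,"tx":-1,"ty":0,"tz":2.4,"fingers":0},{"wx":0,"wy":0,"wz":0,"tx":-1.2,"ty":0,"tz":3,"fingers":0},{"wx":0,"wy":0,"wz":0,"tx":-1.3,"ty":0,"tz":3.5,"fingers":0},{"wx":0,"wy":0,"wz":0,"tx":-1.4,"ty":0,"tz":4,"fingers":0},{"wx":0,"wy":0,"wz":0,"tx":-1.5,"ty":0,"tz":4.5,"fingers":0},{"wx":0,"wy":0,"wz":0,"tx":-1.5,"ty":0,"tz":4.9,"fingers":0},{"wx":0,"wy":0,"wz":0,"tx":-1.6,"ty":0,"tz":5.3,"fingers":0},{"wx":0,"wy":0,"wz":0,"tx":-1.6,"ty":0,"tz":5.6,"fingers":0},{"wx":0,"wy":0,"wz":0,"tx":-1.6,"ty":0,"tz":5.9,"fingers":0},{"wx":0,"wy":0,"wz":0,"tx":-1.6,"ty":0,"tz":6.1,"fingers":0},{"wx":0,"wy":0,"wz":0,"tx":-1.6,"ty":0,"tz":6.1,"fingers":0},{"wx":0,"wy":0,"wz":0,"tx":-1.6,"ty":0,"tz":6.1,"fingers":0}])

```text
time_s: 26.05
tcp_pos: [0.5127, 0.0272, 0.0569]
tool_rot: [0.0, 0.707, 0.707, 0.0]
ft_force: [0.1, 0.2, 0.6]
opening: -0.0002
```

```bash
python3 - <<'E'
from h import *
full((.512,.0268,.056),90)
E
```

```text
t 26.05 tcp [0.5127 0.0272 0.0569] tilt [0.0004 0.    ] F [0.1 0.2 0.6] op -0.0002 ->t [-0.04 -0.07  0.09] w [ 0.02 -0.   -0.06]
```

Request:
arm_command(plan=[{"wx":0,"wy":0,"wz":0,"tx":0,"ty":0,"tz":0.1,"fingers":0},{"wx":0,"wy":0,"wz":0,"tx":0,"ty":0,"tz":0.2,"fingers":0},{"wx":0,"wy":0,"wz":0,"tx":0,"ty":0,"tz":0.25,"fingers":0},{"wx":0,"wy":0,"wz":0,"tx":0,"ty":0,"tz":0.25,"fingers":0}])

```text
time_s: 26.55
tcp_pos: [0.5128, 0.0272, 0.0559]
tool_rot: [0.001, 0.707, 0.707, 0.001]
ft_force: [-4.5, -0.2, 13.8]
opening: 0.0001
```

Request:
arm_command(plan=[{"wx":0,"wy":0,"wz":0,"tx":0,"ty":0,"tz":-3,"fingers":0},{"wx":0,"wy":0,"wz":0,"tx":0,"ty":-3,"tz":-8,"fingers":0},{"wx":0,"wy":0,"wz":0,"tx":0,"ty":-6,"tz":-14,"fingers":0},{"wx":0,"wy":0,"wz":0,"tx":3,"ty":-8,"tz":-19,"fingers":0},{"wx":0,"wy":0,"wz":0,"tx":7,"ty":-11,"tz":-23,"fingers":0},{"wx":0,"wy":0,"wz":0,"tx":12,"ty":-11,"tz":-26,"fingers":2},{"wx":0,"wy":0,"wz":0,"tx":18,"ty":-11,"tz":-27,"fingers":4},{"wx":0,"wy":0,"wz":0,"tx":24,"ty":-11,"tz":-27,"fingers":5},{"wx":0,"wy":0,"wz":0,"tx":29,"ty":-11,"tz":-27,"fingers":5},{"wx":0,"wy":0,"wz":0,"tx":30,"ty":-11,"tz":-27,"fingers":5},{"wx":0,"wy":0,"wz":0,"tx":30,"ty":-11,"tz":-27,"fingers":5},{"wx":0,"wy":0,"wz":0,"tx":30,"ty":-11,"tz":-27,"fingers":5}])

```text
time_s: 28.05
tcp_pos: [0.403, 0.3262, 0.3248]
tool_rot: [0.0, 0.708, 0.706, 0.0]
ft_force: [0.6, -0.1, -0.5]
opening: 0.0502
```

```bash
python3 - <<'E'
from h import *; import pickle
full((.446,.34,.2),100)
im,p=img('wrist','w10.png'); pickle.dump(p,open('w10.pkl','wb')); s,ps=img('scene','s10.png')
crop=cv2.resize(s[80:240,220:400],(240,213),interpolation=cv2.INTER_CUBIC)
cv2.imwrite('pics/w10b.png',np.hstack([im,cv2.copyMakeBorder(crop,0,207,0,0,0)])[:,:,::-1])
hsv=cv2.cvtColor(im,cv2.COLOR_RGB2HSV); m=cv2.inRange(hsv,(5,150,120),(22,255,255))
c=max(cv2.findContours(m,0,2)[0],key=cv2.contourArea); r=cv2.approxPolyDP(c,4,True)[:,0]; print(r.tolist())
E
```

```text
t 28.05 tcp [0.403  0.3262 0.3248] tilt [0.0008 0.0001] F [ 0.6 -0.1 -0.5] op 0.0502 ->t [ 1.39  4.28 12.48] w [  0.05  -0.   -10.12]
[[307, 199], [289, 203], [295, 239], [315, 236]]
```

View pics/w10b.png

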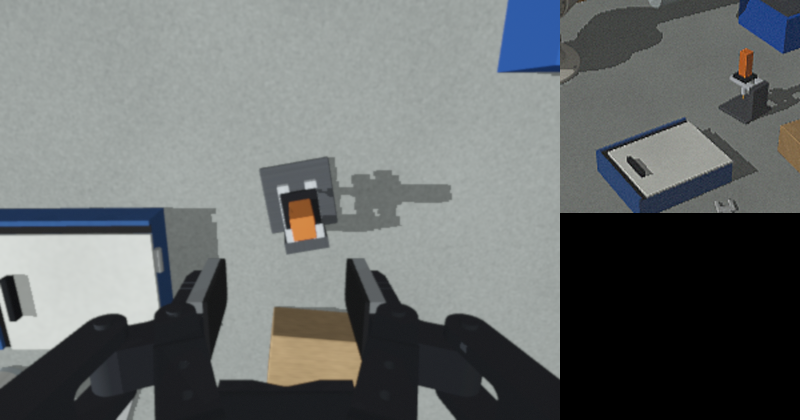

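The stand's open end faces the robot (up in the image), with its column on the far side at (305,245). The probe hangs upright, and the lid is shut with the rails inside.

```bash
python3 - <<'E'
from h import *; import pickle
im=cv2.imread('pics/w10.png')[:,:,::-1].copy(); p=pickle.load(open('w10.pkl','rb'))
hsv=cv2.cvtColor(im,cv2.COLOR_RGB2HSV)
print(hsv[195:245:3,302,2])
for lo in (170,200,215):
    m=cv2.inRange(hsv,(5,120,lo),(25,255,255))
    c=max(cv2.findContours(m,0,2)[0],key=cv2.contourArea)
    P=np.array([ray(p,*q,.153)[:2] for q in c[:,0]],np.float32); print(lo,cv2.minAreaRect(P),cv2.boundingRect(c))
# top view cross check
t=cv2.imread('pics/top0.png'); pt=viewer.camera_params('top'); h=cv2.cvtColor(t,cv2.COLOR_BGR2HSV)
print(h[285:305:2,100:135:3,2].tolist())
for u,v in [(262,172),(330,158),(336,222)]: print('base',ray(p,u,v,.008))
for a in (8,9.5,11): 
  a=np.radians(a);c=np.array([.446,.34]);ex=np.array([np.cos(a),np.sin(a)]);ey=np.array([-np.sin(a),np.cos(a)])
  print([np.round(proj(p,(*(c+ex*i+ey*j),.085))).tolist() for i,j in ((-.03,-.009),(-.03,-.021),(-.03,.009),(-.03,.021))])
E
```

```text
[ 39  41 138 140 140 140 140 149 211 212 212 212 212 212 211 147  95]
170 ((0.44411349296569824, 0.3410557210445404), (0.02139393985271454, 0.02129291743040085), 10.08797836303711) (290, 216, 26, 25)
200 ((0.4442056119441986, 0.34092918038368225), (0.02060725726187229, 0.020677410066127777), 10.085370063781738) (290, 217, 26, 24)
215 ((0.45327889919281006, 0.33300918340682983), (0.0009853667579591274, 0.0), -179.71060180664062) (294, 237, 1, 2)
[[84, 131, 127, 106, 67, 25, 33, 30, 32, 35, 13, 121], [81, 85, 132, 143, 12, 34, 69, 185, 181, 29, 4, 140], [79, 65, 137, 199, 199, 164, 166, 162, 172, 31, 16, 166], [78, 192, 186, 186, 188, 165, 164, 163, 164, 25, 26, 167], [81, 211, 182, 187, 186, 168, 162, 163, 165, 38, 39, 170], [83, 133, 183, 186, 188, 150, 161, 161, 164, 42, 31, 166], [81, 80, 184, 188, 189, 184, 162, 171, 199, 44, 30, 177], [84, 80, 186, 191, 206, 144, 96, 49, 27, 29, 30, 183], [74, 121, 115, 123, 57, 38, 34, 35, 30, 31, 89, 193], [126, 128, 128, 125, 66, 24, 11, 44, 71, 65, 189, 195]]
base [0.42022318 0.29498369 0.008     ]
base [0.4024106  0.38118365 0.008     ]
base [0.48770961 0.39198538 0.008     ]
[[287.0, 183.0], [276.0, 185.0], [304.0, 181.0], [315.0, 179.0]]
[[286.0, 184.0], [275.0, 185.0], [303.0, 181.0], [314.0, 179.0]]
[[286.0, 184.0], [275.0, 186.0], [302.0, 181.0], [313.0, 179.0]]
```

```bash
python3 - <<'E'
from h import *
im=cv2.imread('pics/w10.png')
cv2.imwrite('pics/w10c.png',cv2.resize(im[145:265,240:360],(600,600),interpolation=cv2.INTER_CUBIC))
E
```

```text
(no output)
```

View pics/w10c.png

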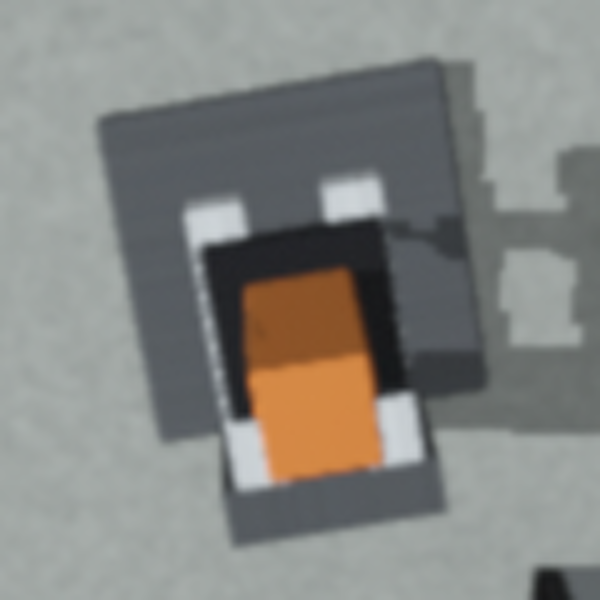

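Request:
arm_command(plan=[{"wx":0,"wy":0,"wz":-10,"tx":1.5,"ty":4.1,"tz":2,"fingers":5.5},{"wx":0,"wy":0,"wz":-10,"tx":1.5,"ty":4.1,"tz":7,"fingers":5.5},{"wx":0,"wy":0,"wz":-10,"tx":1.5,"ty":4.1,"tz":12,"fingers":5.5},{"wx":0,"wy":0,"wz":-10,"tx":1.5,"ty":4.1,"tz":14,"fingers":5.5},{"wx":0,"wy":0,"wz":-10,"tx":1.5,"ty":4.1,"tz":14,"fingers":5.5},{"wx":0,"wy":0,"wz":-10,"tx":1.5,"ty":4.1,"tz":14,"fingers":5.5}])

```text
time_s: 28.9
tcp_pos: [0.4445, 0.342, 0.186]
tool_rot: [0.0, 0.643, 0.765, 0.001]
ft_force: [0.7, -0.2, 0.4]
opening: 0.0548
```

```bash
python3 - <<'E'
from h import *; import pickle
full((.4442,.341,.108),100)
im,p=img('wrist','w11.png'); hsv=cv2.cvtColor(im,cv2.COLOR_RGB2HSV)
print(proj(p,(.4442,.341,.153)))
m=cv2.inRange(hsv,(5,120,180),(25,255,255))
c=max(cv2.findContours(m,0,2)[0],key=cv2.contourArea)
P=np.array([ray(p,*q,.153)[:2] for q in c[:,0]],np.float32); print(cv2.minAreaRect(P),cv2.boundingRect(c))
# case near groove from w10
im=cv2.imread('pics/w10.png'); p=pickle.load(open('w10.pkl','rb')); g=cv2.cvtColor(im,cv2.COLOR_BGR2GRAY)
for u in (20,60,100,140): print(u,[(v,int(g[v,u])) for v in range(202,244)])
print([(u,int(g[229,u])) for u in range(130,220,2)])
E
```

```text
t 28.9 tcp [0.4445 0.342  0.186 ] tilt [0.002  0.0012] F [ 0.7 -0.2  0.4] op 0.0548 ->t [-0.1  -0.06  7.8 ] w [ 0.13 -0.05 -0.1 ]
[285.09895682 243.56886541]
((0.4440036416053772, 0.34126660227775574), (0.0211308766156435, 0.021274680271744728), 9.94637393951416) (265, 224, 42, 39)
20 [(202, 165), (203, 164), (204, 162), (205, 161), (206, 162), (207, 153), (208, 105), (209, 59), (210, 49), (211, 48), (212, 48), (213, 48), (214, 49), (215, 49), (216, 49), (217, 50), (218, 49), (219, 50), (220, 59), (221, 80), (222, 92), (223, 95), (224, 94), (225, 89), (226, 68), (227, 48), (228, 42), (229, 41), (230, 42), (231, 42), (232, 42), (233, 70), (234, 122), (235, 171), (236, 205), (237, 214), (238, 215), (239, 215), (240, 215), (241, 215), (242, 215), (243, 215)]
60 [(202, 164), (203, 164), (204, 162), (205, 162), (206, 160), (207, 143), (208, 96), (209, 57), (210, 49), (211, 49), (212, 49), (213, 48), (214, 50), (215, 48), (216, 49), (217, 48), (218, 50), (219, 50), (220, 59), (221, 80), (222, 91), (223, 93), (224, 94), (225, 86), (226, 62), (227, 44), (228, 41), (229, 41), (230, 41), (231,
[... 935 characters left out ...]
1), (229, 42), (230, 42), (231, 43), (232, 55), (233, 93), (234, 151), (235, 200), (236, 215), (237, 217), (238, 217), (239, 216), (240, 216), (241, 215), (242, 215), (243, 215)]
[(130, 42), (132, 42), (134, 42), (136, 42), (138, 42), (140, 42), (142, 43), (144, 43), (146, 42), (148, 41), (150, 42), (152, 41), (154, 43), (156, 42), (158, 41), (160, 41), (162, 43), (164, 46), (166, 97), (168, 110), (170, 115), (172, 115), (174, 116), (176, 113), (178, 111), (180, 112), (182, 111), (184, 112), (186, 112), (188, 112), (190, 112), (192, 113), (194, 110), (196, 110), (198, 111), (200, 111), (202, 113), (204, 110), (206, 109), (208, 110), (210, 112), (212, 112), (214, 111), (216, 126), (218, 167)]
```

Request:
arm_command(plan=[{"wx":0,"wy":0,"wz":0,"tx":0,"ty":0,"tz":3,"fingers":5.5},{"wx":0,"wy":0,"wz":0,"tx":0,"ty":0,"tz":6,"fingers":5.5},{"wx":0,"wy":0,"wz":0,"tx":0,"ty":0,"tz":7.8,"fingers":5.5},{"wx":0,"wy":0,"wz":0,"tx":0,"ty":0,"tz":7.8,"fingers":5.5},{"wx":0,"wy":0,"wz":0,"tx":0,"ty":0,"tz":7.8,"fingers":4.5}], squeeze=60)

```text
time_s: 29.58
tcp_pos: [0.4445, 0.3426, 0.1078]
tool_rot: [0.0, 0.643, 0.766, 0.001]
ft_force: [0.5, 0.1, -0.3]
opening: 0.0452
```

```bash
python3 - <<'E'
from h import *; import pickle
full((.4440,.3413,.108),100)
p=pickle.load(open('w10.pkl','rb'))
for u in (20,60,100,140): print(u,'lipout',ray(p,u,220.6-.5*(u>80)*.4,.056)[:2]+[.09,0],'lipin',ray(p,u,226.2-.4*(u>80),.056)[:2]+[.084,0],'lid',ray(p,u,234.2-.4*(u>80),.056)[:2]+[.072,0])
print('left end',ray(p,165.5,229,.05), ray(p,165.5,229,.056))
E
```

```text
t 29.57 tcp [0.4445 0.3426 0.1078] tilt [0.0018 0.0011] F [ 0.5  0.1 -0.3] op 0.0452 ->t [-0.12 -0.07 -0.02] w [ 0.11 -0.05 -0.07]
20 lipout [0.55918673 0.00902615] lipin [0.56024538 0.00754859] lid [0.55844358 0.00541385]
60 lipout [0.55923614 0.05666794] lipin [0.56029399 0.05541167] lid [0.558491   0.05359663]
100 lipout [0.55903471 0.10433252] lipin [0.55983633 0.10333486] lid [0.55802537 0.10184034]
140 lipout [0.55908413 0.15193845] lipin [0.55988496 0.15115381] lid [0.55807282 0.1499784 ]
left end [0.48214757 0.17913401 0.05      ] [0.47997456 0.18124374 0.056     ]
```

Request:
arm_command(plan=[{"wx":0,"wy":0,"wz":0,"tx":-0.12,"ty":-0.05,"tz":0,"fingers":4},{"wx":0,"wy":0,"wz":0,"tx":-0.12,"ty":-0.05,"tz":0,"fingers":3},{"wx":0,"wy":0,"wz":0,"tx":-0.12,"ty":-0.05,"tz":0,"fingers":1.5},{"wx":0,"wy":0,"wz":0,"tx":-0.12,"ty":-0.05,"tz":0,"fingers":1.5},{"wx":0,"wy":0,"wz":0,"tx":-0.12,"ty":-0.05,"tz":0,"fingers":1.5},{"wx":0,"wy":0,"wz":0,"tx":-0.12,"ty":-0.05,"tz":0,"fingers":1.5}], squeeze=60)

```text
time_s: 30.32
tcp_pos: [0.4439, 0.3411, 0.1069]
tool_rot: [0.0, 0.643, 0.766, 0.001]
ft_force: [-1.0, -0.6, 6.5]
opening: 0.0211
```

```bash
python3 - <<'E'
from h import *; import pickle
s=ctrl.state(); full((.4440,.3413,.208),100); print('grasp pose',s['tcp_pos'].tolist(),s['tool_rot'].tolist())
p=pickle.load(open('w2.pkl','rb')); im=cv2.imread('pics/w2.png'); g=im[:,:,0].astype(int)
for v in (80,120,160): print(v,[(u,int(g[v,u]),int(im[v,u,2])) for u in range(96,144,1)])
E
```

```text
t 30.32 tcp [0.4439 0.3411 0.1069] tilt [0.0011 0.0004] F [-1.  -0.6  6.5] op 0.0211 ->t [  0.02   0.03 -10.11] w [ 0.07 -0.01 -0.06]
grasp pose [0.44390590016019266, 0.34106271395122517, 0.10693496382549762] [0.0003032398825142748, 0.64321853694619, 0.7656824160970769, 0.0005093663900266486]
80 [(96, 102, 37), (97, 102, 37), (98, 102, 36), (99, 103, 36), (100, 103, 36), (101, 103, 37), (102, 98, 37), (103, 79, 38), (104, 55, 40), (105, 42, 39), (106, 41, 39), (107, 41, 40), (108, 39, 39), (109, 31, 31), (110, 28, 28), (111, 32, 27), (112, 79, 34), (113, 134, 50), (114, 150, 56), (115, 153, 58), (116, 153, 57), (117, 154, 57), (118, 152, 56), (119, 146, 53), (120, 142, 52), (121, 141, 52), (122, 141, 52), (123, 141, 51), (124, 140, 51), (125, 141, 51), (126, 140, 51), (127, 140, 51), (128, 139, 51), (129, 138, 49), (130, 140, 52), (131, 140, 51), (132, 141, 51), (133, 139, 51), (134, 138, 51), (135, 137, 50), (136, 137, 50), (137, 138, 51), (138, 138, 50), (139, 141, 58), (140, 147, 95), (141, 156, 140), (142, 159, 154), (143, 160, 156)]
120 [(96, 103, 36), (97, 104, 37), (98, 103, 3
[... 784 characters left out ...]
100, 88, 38), (101, 63, 41), (102, 44, 40), (103, 42, 41), (104, 42, 41), (105, 38, 37), (106, 32, 31), (107, 29, 26), (108, 40, 28), (109, 88, 38), (110, 137, 52), (111, 152, 57), (112, 154, 56), (113, 154, 57), (114, 153, 56), (115, 149, 56), (116, 144, 52), (117, 141, 51), (118, 141, 52), (119, 141, 51), (120, 141, 52), (121, 142, 52), (122, 141, 51), (123, 141, 52), (124, 139, 50), (125, 139, 51), (126, 140, 51), (127, 141, 51), (128, 142, 52), (129, 141, 52), (130, 141, 52), (131, 142, 52), (132, 142, 52), (133, 142, 52), (134, 140, 54), (135, 144, 91), (136, 156, 140), (137, 161, 156), (138, 161, 158), (139, 161, 157), (140, 163, 159), (141, 164, 160), (142, 164, 160), (143, 164, 161)]
```

Request:
arm_command(plan=[{"wx":0,"wy":0,"wz":0,"tx":0,"ty":0,"tz":-2,"fingers":1.5},{"wx":0,"wy":0,"wz":0,"tx":0,"ty":0,"tz":-5,"fingers":1.5},{"wx":0,"wy":0,"wz":0,"tx":0,"ty":0,"tz":-8,"fingers":1.5},{"wx":0,"wy":0,"wz":0,"tx":0,"ty":0,"tz":-10,"fingers":1.5},{"wx":0,"wy":0,"wz":0,"tx":0,"ty":0,"tz":-10,"fingers":1.5}])

```text
time_s: 30.95
tcp_pos: [0.4441, 0.3413, 0.2073]
tool_rot: [0.0, 0.643, 0.766, 0.001]
ft_force: [0.5, -0.2, -1.5]
opening: 0.0214
```

```bash
python3 - <<'E'
from h import *; import pickle
full((.4807,.1375,.19),100)
p=pickle.load(open('w2.pkl','rb'))
for v,a,b,c in ((80,112.3,118.7,140.3),(120,110.8,117.2,138),(160,109.2,115.4,135.2)):
    print('yc',ray(p,a,v,.056)[1]+.104,ray(p,b,v,.056)[1]+.11,ray(p,c,v,0)[1]+.11, ray(p,b,v,.056)[0])
im,p=img('wrist','w12.png'); pickle.dump(p,open('w12.pkl','wb')); s=ctrl.state(); print(proj(p,s['tcp_pos']-[0,0,.082]),s['ft_force'],s['opening'])
E
```

```text
t 30.95 tcp [0.4441 0.3413 0.2073] tilt [0.0018 0.0011] F [ 0.5 -0.2 -1.5] op 0.0214 ->t [-20.71   0.09   1.71] w [ 0.11 -0.05 -0.07]
yc 0.05251024942565173 0.052263463150164016 0.05229613492278741 0.6188533779693023
yc 0.05222608792907825 0.05179028161405329 0.05194474881801116 0.5796356577495799
yc 0.0520278884133787 0.051598673091829014 0.05216573543490356 0.5379141617645053
[286.4504982  214.25691114] [-0.34707326 -0.23179561 -2.6248541 ] 0.021300580782691363
```

Request:
arm_command(plan=[{"wx":0,"wy":0,"wz":0,"tx":-5,"ty":0,"tz":0,"fingers":1.5},{"wx":0,"wy":0,"wz":0,"tx":-10,"ty":0,"tz":0,"fingers":1.5},{"wx":0,"wy":0,"wz":0,"tx":-15,"ty":0,"tz":0,"fingers":1.5},{"wx":0,"wy":0,"wz":0,"tx":-19,"ty":0,"tz":1,"fingers":1.5},{"wx":0,"wy":0,"wz":0,"tx":-20.7,"ty":0,"tz":3,"fingers":1.5},{"wx":0,"wy":0,"wz":0,"tx":-20.7,"ty":0,"tz":5,"fingers":1.5},{"wx":0,"wy":0,"wz":0,"tx":-20.7,"ty":0,"tz":6,"fingers":1.5},{"wx":0,"wy":0,"wz":0,"tx":-20.7,"ty":0,"tz":6,"fingers":1.5},{"wx":0,"wy":0,"wz":0,"tx":-20.7,"ty":0,"tz":6,"fingers":1.5}])

```text
time_s: 32.12
tcp_pos: [0.4795, 0.1374, 0.1468]
tool_rot: [0.0, 0.643, 0.766, 0.0]
ft_force: [-0.0, -0.6, -0.8]
opening: 0.0222
```

```bash
python3 - <<'E'
from h import *; import pickle
full((.4804,.138,.127),100)
im,p=img('wrist','w13.png'); pickle.dump(p,open('w13.pkl','wb')); s=ctrl.state(); print(s['tcp_pos'],proj(p,s['tcp_pos']-[0,0,.082]))
sc,ps=img('scene','s13.png'); print('scene tip',proj(ps,s['tcp_pos']-[0,0,.082]),'seam0',proj(ps,(.4804,.137,.05)))
cv2.imwrite('pics/w13b.png',np.hstack([cv2.resize(im[100:400,160:460],(400,400)),cv2.resize(sc[110:210,270:370],(400,400),interpolation=cv2.INTER_CUBIC)])[:,:,::-1])
E
```

```text
t 32.12 tcp [0.4795 0.1374 0.1468] tilt [0.0009 0.0001] F [-0.  -0.6 -0.8] op 0.0222 ->t [0.05 0.09 1.98] w [ 0.05  0.   -0.03]
[0.47964639 0.1373866  0.14700738] [286.83181722 215.76749022]
scene tip [307.77073522 170.03862454] seam0 [307.77668212 174.41304862]
```

View pics/w13b.png

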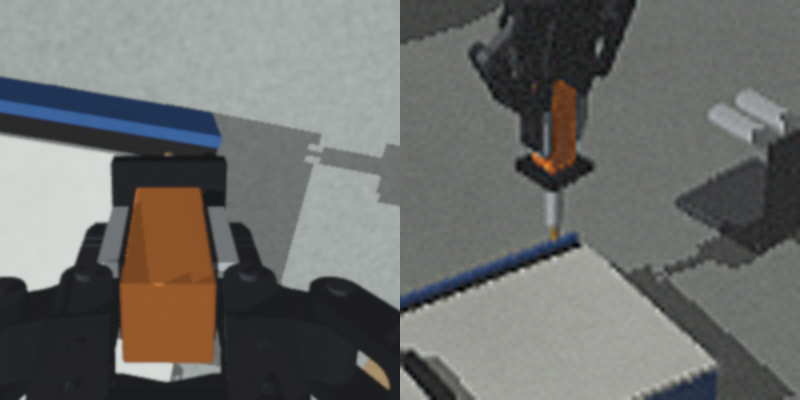

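The scene view shows the tip at (308,170), straight above seam0 at (308,174). In the wrist view the brass tip just shows at px (286,215), at the black groove. Next is a numeric check of the groove line in this same camera.

```bash
python3 - <<'E'
from h import *; import pickle
p=pickle.load(open('w13.pkl','rb')); im=cv2.imread('pics/w13.png'); 
b=im[:,:,0].astype(int)
for u in (165,185,205,225,235):
    col=b[150:240,u]; d=np.diff(col.astype(int))
    ch=[(150+i,int(d[i])) for i in range(len(d)) if abs(d[i])>18]; print(u,ch)
print('tip ray',ray(p,286,214.8,.065))
for u,v in ((286,215.8),): print(ray(p,u,v,.065))
E
```

```text
165 [(157, -34), (158, -25), (174, 25), (175, 32), (183, -19), (184, -47), (185, -37), (198, 21), (199, 37), (200, 30), (201, 40), (202, 25)]
185 [(160, -28), (161, -29), (178, 35), (187, -44), (188, -45), (202, 36), (203, 31), (204, 35), (205, 33)]
205 [(163, -33), (164, -31), (181, 31), (182, 24), (190, -33), (191, -46), (192, -24), (205, 34), (206, 26), (207, 32), (208, 39)]
225 [(167, -35), (168, -26), (184, 25), (185, 32), (193, -20), (194, -46), (195, -37), (208, 28), (209, 36), (210, 31), (211, 40), (212, 19)]
235 [(169, -34), (170, -22), (186, 32), (187, 25), (195, -37), (196, -46), (197, -19), (210, 37), (211, 30), (212, 34), (213, 38)]
tip ray [0.4790963  0.13674363 0.065     ]
[0.47976406 0.13686161 0.065     ]
```

```bash
python3 - <<'E'
from h import *; import pickle
p=pickle.load(open('w13.pkl','rb'))
for u,a,b,c in ((165,175,184.7,200.6),(185,178.5,188,204),(205,182,191.4,207),(225,185,194.7,210.6),(235,187,196.5,212.2)):
    o=[ray(p,u+.0,v,.056) for v in (a,b,c)]; print(u,'y',round(o[1][1],4),'groove x from lipout,lipin,lid:',[round(q[0]+k,4) for q,k in zip(o,(.012,.006,-.006))])
E
```

```text
165 y 0.0555 groove x from lipout,lipin,lid: [np.float64(0.4809), np.float64(0.4813), np.float64(0.4802)]
185 y 0.0686 groove x from lipout,lipin,lid: [np.float64(0.4809), np.float64(0.4813), np.float64(0.4802)]
205 y 0.0819 groove x from lipout,lipin,lid: [np.float64(0.481), np.float64(0.4813), np.float64(0.48)]
225 y 0.0951 groove x from lipout,lipin,lid: [np.float64(0.4807), np.float64(0.4812), np.float64(0.4801)]
235 y 0.1018 groove x from lipout,lipin,lid: [np.float64(0.4809), np.float64(0.4813), np.float64(0.4801)]
```

Request:
arm_command(plan=[{"wx":0,"wy":0,"wz":10,"tx":0.04,"ty":0.13,"tz":0,"fingers":1.5},{"wx":0,"wy":0,"wz":10,"tx":0.04,"ty":0.13,"tz":0,"fingers":1.5},{"wx":0,"wy":0,"wz":10,"tx":0.04,"ty":0.13,"tz":0,"fingers":1.5},{"wx":0,"wy":0,"wz":10,"tx":0.04,"ty":0.13,"tz":0.4,"fingers":1.5},{"wx":0,"wy":0,"wz":10,"tx":0.04,"ty":0.13,"tz":0.8,"fingers":1.5},{"wx":0,"wy":0,"wz":10,"tx":0.04,"ty":0.13,"tz":0.8,"fingers":1.5},{"wx":0,"wy":0,"wz":10,"tx":0.04,"ty":0.13,"tz":0.8,"fingers":1.5}])

```text
time_s: 33.1
tcp_pos: [0.4806, 0.1377, 0.1384]
tool_rot: [0.0, 0.707, 0.707, 0.0]
ft_force: [0.2, 0.3, -1.5]
opening: 0.0213
```

```bash
python3 - <<'E'
from h import *
full((.4809,.138,.127),90); full((.4809,-.0458,.127),90)
E
```

```text
t 33.1 tcp [0.4806 0.1377 0.1384] tilt [ 0.0003 -0.    ] F [ 0.2  0.3 -1.5] op 0.0213 ->t [0.03 0.03 1.14] w [ 0.01  0.   -0.05]
t 33.1 tcp [0.4806 0.1377 0.1384] tilt [ 0.0003 -0.    ] F [ 0.2  0.3 -1.5] op 0.0213 ->t [-18.35   0.05   1.14] w [ 0.01  0.   -0.05]
```

Request:
arm_command(plan=[{"wx":0,"wy":0,"wz":0,"tx":0.03,"ty":0.03,"tz":0.4,"fingers":1.5},{"wx":0,"wy":0,"wz":0,"tx":0.03,"ty":0.03,"tz":0.8,"fingers":1.5},{"wx":0,"wy":0,"wz":0,"tx":0.03,"ty":0.03,"tz":1.1,"fingers":1.5},{"wx":0,"wy":0,"wz":0,"tx":0.03,"ty":0.03,"tz":1.1,"fingers":1.5}])

```text
time_s: 33.6
tcp_pos: [0.481, 0.138, 0.1273]
tool_rot: [0.0, 0.708, 0.707, 0.0]
ft_force: [-0.2, 0.6, 0.7]
opening: 0.0214
```

```bash
python3 - <<'E'
from h import *
F=[]
for i in range(5):
    im,p=img('scene'); F.append(ctrl.state()['ft_force'])
print(np.mean(F,0),np.std(F,0)); full((.4809,-.0458,.127),90)
E
```

```text
[0.13412403 0.14385029 0.62758478] [0.47372966 0.20724885 0.30090806]
t 33.85 tcp [0.481  0.138  0.1276] tilt [0.0006 0.0001] F [0.7 0.1 0.7] op 0.0211 ->t [-1.838e+01  1.000e-02  6.000e-02] w [ 0.03 -0.   -0.07]
```

Request:
arm_command(plan=[{"wx":0,"wy":0,"wz":0,"tx":0,"ty":0,"tz":-0.6,"fingers":1.5},{"wx":0,"wy":0,"wz":0,"tx":0,"ty":0,"tz":-0.6,"fingers":1.5},{"wx":0,"wy":0,"wz":0,"tx":0,"ty":0,"tz":-0.6,"fingers":1.5}])

```text
time_s: 34.22
tcp_pos: [0.4809, 0.1379, 0.1333]
tool_rot: [0.0, 0.708, 0.707, 0.0]
ft_force: [-0.1, 0.6, -1.2]
opening: 0.0214
```

```bash
python3 - <<'E'
from h import *
F=[]
for i in range(8):
    im,p=img('scene'); F.append(ctrl.state()['ft_force'])
print(np.mean(F,0),np.std(F,0)); full((.4809,-.0458,.127),90)
E
```

```text
[-0.27061673  0.01735271 -1.16312711] [0.41986997 0.44920355 0.46161603]
t 34.62 tcp [0.4809 0.138  0.1334] tilt [ 0.0003 -0.    ] F [-0.5  0.8 -1.1] op 0.0214 ->t [-18.38   0.02   0.64] w [ 0.02  0.   -0.07]
```

Request:
arm_command(plan=[{"wx":0,"wy":0,"wz":0,"tx":0,"ty":0,"tz":0.4,"fingers":1.5},{"wx":0,"wy":0,"wz":0,"tx":0,"ty":0,"tz":0.6,"fingers":1.5},{"wx":0,"wy":0,"wz":0,"tx":0,"ty":0,"tz":0.6,"fingers":1.5},{"wx":0,"wy":0,"wz":0,"tx":-0.3,"ty":0,"tz":0.6,"fingers":1.5},{"wx":0,"wy":0,"wz":0,"tx":-0.6,"ty":0,"tz":0.6,"fingers":1.5},{"wx":0,"wy":0,"wz":0,"tx":-0.9,"ty":0,"tz":0.6,"fingers":1.5},{"wx":0,"wy":0,"wz":0,"tx":-1.2,"ty":0,"tz":0.6,"fingers":1.5},{"wx":0,"wy":0,"wz":0,"tx":-1.5,"ty":0,"tz":0.6,"fingers":1.5},{"wx":0,"wy":0,"wz":0,"tx":-1.8,"ty":0,"tz":0.6,"fingers":1.5},{"wx":0,"wy":0,"wz":0,"tx":-2.1,"ty":0,"tz":0.6,"fingers":1.5},{"wx":0,"wy":0,"wz":0,"tx":-2.4,"ty":0,"tz":0.6,"fingers":1.5},{"wx":0,"wy":0,"wz":0,"tx":-2.7,"ty":0,"tz":0.6,"fingers":1.5},{"wx":0,"wy":0,"wz":0,"tx":-3.0,"ty":0,"tz":0.6,"fingers":1.5},{"wx":0,"wy":0,"wz":0,"tx":-3.3,"ty":0,"tz":0.6,"fingers":1.5},{"wx":0,"wy":0,"wz":0,"tx":-3.6,"ty":0,"tz":0.6,"fingers":1.5},{"wx":0,"wy":0,"wz":0,"tx":-3.9,"ty":0,"tz":0.6,"fingers":1.5},{"wx":0,"wy":0,"wz":0,"tx":-4.2,"ty":0,"tz":0.6,"fingers":1.5},{"wx":0,"wy":0,"wz":0,"tx":-4.5,"ty":0,"tz":0.6,"fingers":1.5},{"wx":0,"wy":0,"wz":0,"tx":-4.8,"ty":0,"tz":0.6,"fingers":1.5},{"wx":0,"wy":0,"wz":0,"tx":-5.1,"ty":0,"tz":0.6,"fingers":1.5}])

```text
time_s: 37.12
tcp_pos: [0.4809, 0.0868, 0.1274]
tool_rot: [0.0, 0.707, 0.707, 0.0]
ft_force: [-0.7, 0.4, 0.1]
opening: 0.0213
```

Request:
arm_command(plan=[{"wx":0,"wy":0,"wz":0,"tx":-0.3,"ty":0,"tz":0,"fingers":1.5},{"wx":0,"wy":0,"wz":0,"tx":-0.6,"ty":0,"tz":0,"fingers":1.5},{"wx":0,"wy":0,"wz":0,"tx":-0.9,"ty":0,"tz":0,"fingers":1.5},{"wx":0,"wy":0,"wz":0,"tx":-1.2,"ty":0,"tz":0,"fingers":1.5},{"wx":0,"wy":0,"wz":0,"tx":-1.5,"ty":0,"tz":0,"fingers":1.5},{"wx":0,"wy":0,"wz":0,"tx":-1.8,"ty":0,"tz":0,"fingers":1.5},{"wx":0,"wy":0,"wz":0,"tx":-2.1,"ty":0,"tz":0,"fingers":1.5},{"wx":0,"wy":0,"wz":0,"tx":-2.4,"ty":0,"tz":0,"fingers":1.5},{"wx":0,"wy":0,"wz":0,"tx":-2.7,"ty":0,"tz":0,"fingers":1.5},{"wx":0,"wy":0,"wz":0,"tx":-3.0,"ty":0,"tz":0,"fingers":1.5},{"wx":0,"wy":0,"wz":0,"tx":-3.3,"ty":0,"tz":0,"fingers":1.5},{"wx":0,"wy":0,"wz":0,"tx":-3.6,"ty":0,"tz":0,"fingers":1.5},{"wx":0,"wy":0,"wz":0,"tx":-3.9,"ty":0,"tz":0,"fingers":1.5},{"wx":0,"wy":0,"wz":0,"tx":-4.2,"ty":0,"tz":0,"fingers":1.5},{"wx":0,"wy":0,"wz":0,"tx":-4.5,"ty":0,"tz":0,"fingers":1.5},{"wx":0,"wy":0,"wz":0,"tx":-4.8,"ty":0,"tz":0,"fingers":1.5},{"wx":0,"wy":0,"wz":0,"tx":-5.1,"ty":0,"tz":0,"fingers":1.5},{"wx":0,"wy":0,"wz":0,"tx":-5.4,"ty":0,"tz":0,"fingers":1.5},{"wx":0,"wy":0,"wz":0,"tx":-5.7,"ty":0,"tz":0,"fingers":1.5},{"wx":0,"wy":0,"wz":0,"tx":-6.0,"ty":0,"tz":0,"fingers":1.5}])

```text
time_s: 39.62
tcp_pos: [0.4808, 0.0268, 0.1274]
tool_rot: [0.0, 0.708, 0.707, 0.0]
ft_force: [0.2, 1.2, -0.1]
opening: 0.0212
```

Request:
arm_command(plan=[{"wx":0,"wy":0,"wz":0,"tx":-0.3,"ty":0,"tz":0,"fingers":1.5},{"wx":0,"wy":0,"wz":0,"tx":-0.6,"ty":0,"tz":0,"fingers":1.5},{"wx":0,"wy":0,"wz":0,"tx":-0.9,"ty":0,"tz":0,"fingers":1.5},{"wx":0,"wy":0,"wz":0,"tx":-1.2,"ty":0,"tz":0,"fingers":1.5},{"wx":0,"wy":0,"wz":0,"tx":-1.5,"ty":0,"tz":0,"fingers":1.5},{"wx":0,"wy":0,"wz":0,"tx":-1.8,"ty":0,"tz":0,"fingers":1.5},{"wx":0,"wy":0,"wz":0,"tx":-2.1,"ty":0,"tz":0,"fingers":1.5},{"wx":0,"wy":0,"wz":0,"tx":-2.4,"ty":0,"tz":0,"fingers":1.5},{"wx":0,"wy":0,"wz":0,"tx":-2.7,"ty":0,"tz":0,"fingers":1.5},{"wx":0,"wy":0,"wz":0,"tx":-3.0,"ty":0,"tz":0,"fingers":1.5}])

```text
time_s: 40.88
tcp_pos: [0.4808, -0.0032, 0.1274]
tool_rot: [0.0, 0.708, 0.707, 0.0]
ft_force: [0.6, 1.2, 0.5]
opening: 0.0216
```

```bash
python3 - <<'E'
from h import *
full((.481,-.0458,.127),90)
E
```

```text
t 40.88 tcp [ 0.4808 -0.0032  0.1274] tilt [ 0.0003 -0.    ] F [0.6 1.2 0.5] op 0.0216 ->t [-4.26  0.03  0.04] w [ 0.02  0.   -0.07]
```

Request:
arm_command(plan=[{"wx":0,"wy":0,"wz":0,"tx":-0.3,"ty":0,"tz":0,"fingers":1.5},{"wx":0,"wy":0,"wz":0,"tx":-0.6,"ty":0,"tz":0,"fingers":1.5},{"wx":0,"wy":0,"wz":0,"tx":-0.9,"ty":0,"tz":0,"fingers":1.5},{"wx":0,"wy":0,"wz":0,"tx":-1.2,"ty":0,"tz":0,"fingers":1.5},{"wx":0,"wy":0,"wz":0,"tx":-1.5,"ty":0,"tz":0,"fingers":1.5},{"wx":0,"wy":0,"wz":0,"tx":-1.8,"ty":0,"tz":0,"fingers":1.5},{"wx":0,"wy":0,"wz":0,"tx":-2.1,"ty":0,"tz":0,"fingers":1.5},{"wx":0,"wy":0,"wz":0,"tx":-2.4,"ty":0,"tz":0,"fingers":1.5},{"wx":0,"wy":0,"wz":0,"tx":-2.7,"ty":0,"tz":0,"fingers":1.5},{"wx":0,"wy":0,"wz":0,"tx":-3.0,"ty":0,"tz":0,"fingers":1.5},{"wx":0,"wy":0,"wz":0,"tx":-3.3,"ty":0,"tz":0,"fingers":1.5},{"wx":0,"wy":0,"wz":0,"tx":-3.6,"ty":0,"tz":0,"fingers":1.5},{"wx":0,"wy":0,"wz":0,"tx":-3.9,"ty":0,"tz":0,"fingers":1.5},{"wx":0,"wy":0,"wz":0,"tx":-4.25,"ty":0,"tz":0,"fingers":1.5},{"wx":0,"wy":0,"wz":0,"tx":-4.25,"ty":0.3,"tz":0,"fingers":1.5},{"wx":0,"wy":0,"wz":0,"tx":-4.25,"ty":0.6,"tz":0,"fingers":1.5},{"wx":0,"wy":0,"wz":0,"tx":-4.25,"ty":0.9,"tz":0,"fingers":1.5},{"wx":0,"wy":0,"wz":0,"tx":-4.25,"ty":1.2,"tz":0,"fingers":1.5},{"wx":0,"wy":0,"wz":0,"tx":-4.25,"ty":1.5,"tz":0,"fingers":1.5}])

```text
time_s: 43.25
tcp_pos: [0.4959, -0.0455, 0.1274]
tool_rot: [0.0, 0.707, 0.707, 0.0]
ft_force: [-0.6, 0.3, 0.7]
opening: 0.0214
```

```bash
python3 - <<'E'
from h import *
full((.6345,-.0458,.127),90); s=ctrl.state(); im,p=img('wrist','w14.png'); print(proj(p,s['tcp_pos']-[0,0,.077]))
b=im[:,:,2].astype(int)
# groove along right side: horizontal profiles at rows below tip (ahead, +x => image down)
for v in (180,190,200,240,260):
    d=np.diff(b[v,200:380]); print(v,[(200+i,int(d[i])) for i in range(len(d)) if abs(d[i])>18])
E
```

```text
t 43.25 tcp [ 0.4959 -0.0455  0.1274] tilt [ 0.0003 -0.0001] F [-0.6  0.3  0.7] op 0.0214 ->t [-0.02 13.86  0.04] w [ 0.02  0.   -0.06]
[286.77824593 217.81785135]
180 []
190 [(275, -37), (276, -44), (277, -22)]
200 [(275, -38), (276, -50), (277, -28)]
240 [(242, -41), (243, -53), (244, -25), (327, 20), (328, 80), (329, 65), (355, -28), (356, -23)]
260 [(242, -27), (254, -26), (255, -29), (315, 26), (316, 29), (327, 24), (328, 50), (329, 29)]
```

Request:
arm_command(plan=[{"wx":0,"wy":0,"wz":0,"tx":-0.03,"ty":0.3,"tz":0,"fingers":1.5},{"wx":0,"wy":0,"wz":0,"tx":-0.03,"ty":0.6,"tz":0,"fingers":1.5},{"wx":0,"wy":0,"wz":0,"tx":-0.03,"ty":0.9,"tz":0,"fingers":1.5},{"wx":0,"wy":0,"wz":0,"tx":-0.03,"ty":1.2,"tz":0,"fingers":1.5},{"wx":0,"wy":0,"wz":0,"tx":-0.03,"ty":1.5,"tz":0,"fingers":1.5},{"wx":0,"wy":0,"wz":0,"tx":-0.03,"ty":1.8,"tz":0,"fingers":1.5},{"wx":0,"wy":0,"wz":0,"tx":-0.03,"ty":2.1,"tz":0,"fingers":1.5},{"wx":0,"wy":0,"wz":0,"tx":-0.03,"ty":2.4,"tz":0,"fingers":1.5},{"wx":0,"wy":0,"wz":0,"tx":-0.03,"ty":2.7,"tz":0,"fingers":1.5},{"wx":0,"wy":0,"wz":0,"tx":-0.03,"ty":3.0,"tz":0,"fingers":1.5},{"wx":0,"wy":0,"wz":0,"tx":-0.03,"ty":3.3,"tz":0,"fingers":1.5},{"wx":0,"wy":0,"wz":0,"tx":-0.03,"ty":3.6,"tz":0,"fingers":1.5},{"wx":0,"wy":0,"wz":0,"tx":-0.03,"ty":3.9,"tz":0,"fingers":1.5},{"wx":0,"wy":0,"wz":0,"tx":-0.03,"ty":4.2,"tz":0,"fingers":1.5},{"wx":0,"wy":0,"wz":0,"tx":-0.03,"ty":4.5,"tz":0,"fingers":1.5},{"wx":0,"wy":0,"wz":0,"tx":-0.03,"ty":4.8,"tz":0,"fingers":1.5},{"wx":0,"wy":0,"wz":0,"tx":-0.03,"ty":5.1,"tz":0,"fingers":1.5},{"wx":0,"wy":0,"wz":0,"tx":-0.03,"ty":5.4,"tz":0,"fingers":1.5},{"wx":0,"wy":0,"wz":0,"tx":-0.03,"ty":5.7,"tz":0,"fingers":1.5},{"wx":0,"wy":0,"wz":0,"tx":-0.03,"ty":6.0,"tz":0,"fingers":1.5}])

```text
time_s: 45.8
tcp_pos: [0.5559, -0.0459, 0.1274]
tool_rot: [0.0, 0.708, 0.707, 0.0]
ft_force: [-1.9, -0.3, -0.2]
opening: 0.0214
```

Request:
arm_command(plan=[{"wx":0,"wy":0,"wz":0,"tx":0,"ty":0.3,"tz":0,"fingers":1.5},{"wx":0,"wy":0,"wz":0,"tx":0,"ty":0.6,"tz":0,"fingers":1.5},{"wx":0,"wy":0,"wz":0,"tx":0,"ty":0.9,"tz":0,"fingers":1.5},{"wx":0,"wy":0,"wz":0,"tx":0,"ty":1.2,"tz":0,"fingers":1.5},{"wx":0,"wy":0,"wz":0,"tx":0,"ty":1.5,"tz":0,"fingers":1.5},{"wx":0,"wy":0,"wz":0,"tx":0,"ty":1.8,"tz":0,"fingers":1.5},{"wx":0,"wy":0,"wz":0,"tx":0,"ty":2.1,"tz":0,"fingers":1.5},{"wx":0,"wy":0,"wz":0,"tx":0,"ty":2.4,"tz":0,"fingers":1.5},{"wx":0,"wy":0,"wz":0,"tx":0,"ty":2.7,"tz":0,"fingers":1.5},{"wx":0,"wy":0,"wz":0,"tx":0,"ty":3.0,"tz":0,"fingers":1.5},{"wx":0,"wy":0,"wz":0,"tx":0,"ty":3.3,"tz":0,"fingers":1.5},{"wx":0,"wy":0,"wz":0,"tx":0,"ty":3.6,"tz":0,"fingers":1.5},{"wx":0,"wy":0,"wz":0,"tx":0,"ty":3.9,"tz":0,"fingers":1.5},{"wx":0,"wy":0,"wz":0,"tx":0,"ty":4.2,"tz":0,"fingers":1.5},{"wx":0,"wy":0,"wz":0,"tx":0,"ty":4.5,"tz":0,"fingers":1.5},{"wx":0,"wy":0,"wz":0,"tx":0,"ty":4.8,"tz":0,"fingers":1.5},{"wx":0,"wy":0,"wz":0,"tx":0,"ty":5.1,"tz":0,"fingers":1.5},{"wx":0,"wy":0,"wz":0,"tx":0,"ty":5.4,"tz":0,"fingers":1.5}])

```text
time_s: 48.05
tcp_pos: [0.6099, -0.046, 0.1274]
tool_rot: [0.0, 0.708, 0.707, 0.0]
ft_force: [-0.8, -0.2, 0.5]
opening: 0.0208
```

```bash
python3 - <<'E'
from h import *
full((.6345,-.0460,.127),90)
E
```

```text
t 48.05 tcp [ 0.6099 -0.046   0.1274] tilt [ 0.0003 -0.0001] F [-0.8 -0.2  0.5] op 0.0208 ->t [0.   2.46 0.04] w [ 0.02  0.   -0.07]
```

Request:
arm_command(plan=[{"wx":0,"wy":0,"wz":0,"tx":0,"ty":0.3,"tz":0,"fingers":1.5},{"wx":0,"wy":0,"wz":0,"tx":0,"ty":0.6,"tz":0,"fingers":1.5},{"wx":0,"wy":0,"wz":0,"tx":0,"ty":0.9,"tz":0,"fingers":1.5},{"wx":0,"wy":0,"wz":0,"tx":0,"ty":1.2,"tz":0,"fingers":1.5},{"wx":0,"wy":0,"wz":0,"tx":0,"ty":1.5,"tz":0,"fingers":1.5},{"wx":0,"wy":0,"wz":0,"tx":0,"ty":1.8,"tz":0,"fingers":1.5},{"wx":0,"wy":0,"wz":0,"tx":0,"ty":2.1,"tz":0,"fingers":1.5},{"wx":0,"wy":0,"wz":0,"tx":0,"ty":2.4,"tz":0,"fingers":1.5},{"wx":0,"wy":0,"wz":0,"tx":0,"ty":2.6,"tz":0,"fingers":1.5},{"wx":0,"wy":0,"wz":0,"tx":0,"ty":2.6,"tz":0,"fingers":1.5},{"wx":0,"wy":0,"wz":0,"tx":0,"ty":2.6,"tz":-1,"fingers":1.5},{"wx":0,"wy":0,"wz":0,"tx":0,"ty":2.6,"tz":-4,"fingers":1.5},{"wx":0,"wy":0,"wz":0,"tx":0,"ty":2.6,"tz":-8.5,"fingers":1.5},{"wx":0,"wy":0,"wz":0,"tx":0,"ty":2.6,"tz":-8.5,"fingers":1.5}])

```text
time_s: 49.8
tcp_pos: [0.6369, -0.0461, 0.2173]
tool_rot: [0.003, 0.708, 0.707, 0.002]
ft_force: [-0.8, 0.3, -1.4]
opening: 0.0216
```

```bash
python3 - <<'E'
from h import *
full((.4440,.3412,.212),100)
E
```

```text
t 49.8 tcp [ 0.6369 -0.0461  0.2173] tilt [ 0.0071 -0.0005] F [-0.8  0.3 -1.4] op 0.0216 ->t [ 38.71 -19.34   0.37] w [  0.4    0.06 -10.07]
```

Request:
arm_command(plan=[{"wx":0,"wy":0,"wz":-10,"tx":5,"ty":-2.5,"tz":0,"fingers":1.5},{"wx":0,"wy":0,"wz":-10,"tx":10,"ty":-5,"tz":0,"fingers":1.5},{"wx":0,"wy":0,"wz":-10,"tx":15,"ty":-7.5,"tz":0,"fingers":1.5},{"wx":0,"wy":0,"wz":-10,"tx":20,"ty":-10,"tz":0,"fingers":1.5},{"wx":0,"wy":0,"wz":-10,"tx":25,"ty":-12.5,"tz":0,"fingers":1.5},{"wx":0,"wy":0,"wz":-10,"tx":30,"ty":-15,"tz":0,"fingers":1.5},{"wx":0,"wy":0,"wz":-10,"tx":35,"ty":-17.5,"tz":0,"fingers":1.5},{"wx":0,"wy":0,"wz":-10,"tx":38,"ty":-19,"tz":0,"fingers":1.5},{"wx":0,"wy":0,"wz":-10,"tx":38.7,"ty":-19.2,"tz":0,"fingers":1.5},{"wx":0,"wy":0,"wz":-10,"tx":38.7,"ty":-19.2,"tz":0,"fingers":1.5},{"wx":0,"wy":0,"wz":-10,"tx":38.7,"ty":-19.2,"tz":0,"fingers":1.5},{"wx":0,"wy":0,"wz":-10,"tx":38.7,"ty":-19.2,"tz":0,"fingers":1.5}])

```text
time_s: 51.3
tcp_pos: [0.4447, 0.3403, 0.2124]
tool_rot: [0.0, 0.644, 0.765, 0.0]
ft_force: [0.6, -0.0, -1.0]
opening: 0.0216
```

```bash
python3 - <<'E'
from h import *
full((.4440,.3412,.109),100)
E
```

```text
t 51.3 tcp [0.4447 0.3403 0.2124] tilt [ 0.0005 -0.0001] F [ 0.6 -0.  -1. ] op 0.0216 ->t [ 0.1  -0.06 10.34] w [ 0.03  0.01 -0.15]
```

Request:
arm_command(plan=[{"wx":0,"wy":0,"wz":0,"tx":0.1,"ty":-0.06,"tz":2,"fingers":1.5},{"wx":0,"wy":0,"wz":0,"tx":0.1,"ty":-0.06,"tz":3.5,"fingers":1.5},{"wx":0,"wy":0,"wz":0,"tx":0.1,"ty":-0.06,"tz":5,"fingers":1.5},{"wx":0,"wy":0,"wz":0,"tx":0.1,"ty":-0.06,"tz":6.5,"fingers":1.5},{"wx":0,"wy":0,"wz":0,"tx":0.1,"ty":-0.06,"tz":8,"fingers":1.5},{"wx":0,"wy":0,"wz":0,"tx":0.1,"ty":-0.06,"tz":9,"fingers":1.5},{"wx":0,"wy":0,"wz":0,"tx":0.1,"ty":-0.06,"tz":9.8,"fingers":1.5},{"wx":0,"wy":0,"wz":0,"tx":0.1,"ty":-0.06,"tz":10.2,"fingers":1.5},{"wx":0,"wy":0,"wz":0,"tx":0.1,"ty":-0.06,"tz":10.4,"fingers":1.5},{"wx":0,"wy":0,"wz":0,"tx":0.1,"ty":-0.06,"tz":10.4,"fingers":1.5}])

```text
time_s: 52.55
tcp_pos: [0.4435, 0.3422, 0.1086]
tool_rot: [0.0, 0.643, 0.766, 0.0]
ft_force: [0.1, 0.2, -1.5]
opening: 0.0219
```

```bash
python3 - <<'E'
from h import *
full((.4440,.3412,.107),100)
F=[]
for i in range(4):
    im,p=img('scene'); F.append(ctrl.state()['ft_force'])
print(np.mean(F,0))
E
```

```text
t 52.55 tcp [0.4435 0.3422 0.1086] tilt [0.0006 0.0002] F [ 0.1  0.2 -1.5] op 0.0219 ->t [-0.1   0.03  0.16] w [ 0.04 -0.   -0.07]
[ 0.29091641  0.22625579 -1.43273822]
```

Request:
arm_command(plan=[{"wx":0,"wy":0,"wz":0,"tx":-0.1,"ty":0.03,"tz":0.05,"fingers":1.5},{"wx":0,"wy":0,"wz":0,"tx":-0.1,"ty":0.03,"tz":0.12,"fingers":1.5},{"wx":0,"wy":0,"wz":0,"tx":-0.1,"ty":0.03,"tz":0.17,"fingers":1.5},{"wx":0,"wy":0,"wz":0,"tx":-0.1,"ty":0.03,"tz":0.17,"fingers":1.5}])

```text
time_s: 53.25
tcp_pos: [0.4439, 0.3411, 0.107]
tool_rot: [0.0, 0.643, 0.766, 0.0]
ft_force: [-0.5, -0.9, 1.7]
opening: 0.0214
```

```bash
python3 - <<'E'
from h import *
full((.4440,.3412,.107),100)
F=[]
for i in range(3):
    im,p=img('scene'); F.append(ctrl.state()['ft_force'])
print(np.mean(F,0))
E
```

```text
t 53.25 tcp [0.4439 0.3411 0.107 ] tilt [0.0006 0.0001] F [-0.5 -0.9  1.7] op 0.0214 ->t [ 0.    0.01 -0.  ] w [ 0.04  0.   -0.07]
[-0.87158317 -0.44069557  2.91572433]
```

Seated: the force now points up by about 3 N, at the same pose as when I took the probe. Next I release, rise straight up and look.

Request:
arm_command(plan=[{"wx":0,"wy":0,"wz":0,"tx":0,"ty":0,"tz":0,"fingers":3},{"wx":0,"wy":0,"wz":0,"tx":0,"ty":0,"tz":0,"fingers":4.5},{"wx":0,"wy":0,"wz":0,"tx":0,"ty":0,"tz":0,"fingers":5.5},{"wx":0,"wy":0,"wz":0,"tx":0,"ty":0,"tz":0,"fingers":5.5},{"wx":0,"wy":0,"wz":0,"tx":0,"ty":0,"tz":-3,"fingers":5.5},{"wx":0,"wy":0,"wz":0,"tx":0,"ty":0,"tz":-8,"fingers":5.5},{"wx":0,"wy":0,"wz":0,"tx":0,"ty":0,"tz":-14,"fingers":5.5},{"wx":0,"wy":0,"wz":0,"tx":0,"ty":-2,"tz":-20,"fingers":5.5},{"wx":0,"wy":0,"wz":0,"tx":0,"ty":-4,"tz":-22,"fingers":5.5},{"wx":0,"wy":0,"wz":0,"tx":0,"ty":-4,"tz":-22,"fingers":5.5},{"wx":0,"wy":0,"wz":0,"tx":0,"ty":-4,"tz":-22,"fingers":5.5}])

```text
time_s: 54.78
tcp_pos: [0.4047, 0.3343, 0.3253]
tool_rot: [0.0, 0.643, 0.766, -0.001]
ft_force: [0.9, -0.6, -0.6]
opening: 0.0551
```

```bash
python3 - <<'E'
from h import *
full((.4,.34,.33),100)
im,p=img('wrist','w15.png'); sc,ps=img('scene','s15.png')
hsv=cv2.cvtColor(im,cv2.COLOR_RGB2HSV)
m=cv2.inRange(hsv,(5,120,180),(25,255,255))
c=max(cv2.findContours(m,0,2)[0],key=cv2.contourArea)
P=np.array([ray(p,*q,.153)[:2] for q in c[:,0]],np.float32); print(cv2.minAreaRect(P))
cv2.imwrite('pics/fin.png',np.hstack([cv2.resize(im[60:360,130:430],(300,300)),cv2.resize(sc[90:340,150:450],(480,400))[:300] if 0 else cv2.resize(sc[90:340,130:450],(384,300))])[:,:,::-1])
E
```

```text
t 54.77 tcp [0.4047 0.3343 0.3253] tilt [-0.0006 -0.001 ] F [ 0.9 -0.6 -0.6] op 0.0551 ->t [ 0.64 -0.37 -0.47] w [-0.04  0.05 -0.06]
((0.44461914896965027, 0.34016725420951843), (0.020368391647934914, 0.021018056198954582), 10.019397735595703)
```

View pics/fin.png

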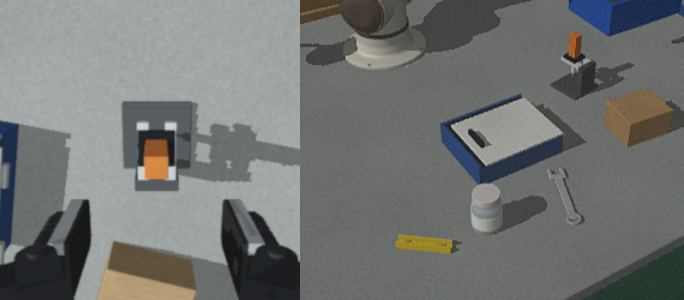

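The final view shows the probe hanging upright in its fork at (575,45) and the lid shut. The jar, carton, wrench and yellow rail are where they were, and no steel rail is left on the bench.

```bash
python3 -c "
from bench import ctrl
print(ctrl.job_done())"
```

```text
the job is handed in; nothing more can be done
None
```

The job is done and handed in at about 55 s of the 192 s allowed. I packed the three steel rails into the case and shut the lid. I then ran the probe through the whole seam in one pass at about 2.4 cm/s, and hung it back in its stand.

**Last checks**
- **Lid:** a test push on the shut lid met its stop at the shut height (13.8 N), so it is fully down.
- **Seam:** I held the tool about 5 mm below where the tip meets the groove floor. A lift test before the run showed the tip was down in the groove, not on the lip. The tip's travel was never read directly; the force suggested about 6 mm on average, within noise. On the right side the tip looked about 1 mm closer to the lid than the centre line, so I shifted it 0.3 mm.
- **Probe:** it hangs upright within about 1 mm of where it was at the start.
- **Bench:** the last picture shows no steel rail left outside. The jar, carton, wrench and yellow look-alike show no sign of having moved.

**What went wrong**
- My first move command was refused because some fields were missing.
- The first rail went down about 5 cm short and about 4° askew because the last wrist joint reached its limit. It still lies flat inside the case, and I placed the other two around it.

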